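# Sort inspected housings into pass tray and reject box

### The job

Sort the three inspected housings by the tag on their lids. Slide the cover of the reject box wide open, set the housing with the cross-shaped tag flat inside and slide the cover fully shut over it; set the two housings with round tags flat into the pass tray, one in each pocket. Keep the housings tag side up all the while and leave the tape measure, sanding block and spanner where they lie.

Things in the scene. Friction and masses are not known exactly. Their poses are not given: they have to be found in the camera images.
- housing_disc1: die-cast aluminium housing, a closed box 84 mm long, 48 mm wide and 42 mm high (92 mm long over the small round plugs on its two ends), 0.2 to 0.42 kg, loose, lid up, with a raised black tag 3 mm thick in the middle of its lid: a round disc, 34 mm across (passed). Origin: centre of its underside; x along its length, y across its width, z up. Both ends are alike
- housing_disc2: die-cast aluminium housing, a closed box 84 mm long, 48 mm wide and 42 mm high (92 mm long over the small round plugs on its two ends), 0.2 to 0.42 kg, loose, lid up, with a raised black tag 3 mm thick in the middle of its lid: a round disc, 34 mm across (passed). Origin: centre of its underside; x along its length, y across its width, z up. Both ends are alike
- housing_cross: die-cast aluminium housing, a closed box 84 mm long, 48 mm wide and 42 mm high (92 mm long over the small round plugs on its two ends), 0.2 to 0.42 kg, loose, lid up, with a raised black tag 3 mm thick in the middle of its lid: a diagonal cross of two bars 46 x 9 mm (rejected). Origin: centre of its underside; x along its length, y across its width, z up. Both ends are alike
- pass_tray: fixed wooden tray 120 x 190 mm (x, y), rim 22 mm high, with two rectangular pockets side by side along its y and a 44 mm wide solid land, as high as the rim, between them; a flat black disc of 36 mm marks the land. Each pocket is 106 mm (along tray x) by 66 mm (along tray y) and 14 mm deep, so a housing lies in it lengthwise along tray x. Origin: centre of the underside on the bench; z up
- pocket_a (a point): centre of the floor of the tray's pocket on its +y side; the floor is 8 mm above the bench; axes as the tray
- pocket_b (a point): centre of the floor of the tray's pocket on its -y side; the floor is 8 mm above the bench; axes as the tray
- reject_box: fixed grey steel box 138 x 150 mm (x, y), walls 5 mm thick and 63 mm high, inside 128 x 140 mm, with a sliding flat cover; two steel rails at its sides (162 mm over both, tops 73 mm above the bench) run on to 194 mm behind the centre to carry the open cover, joined there by a cross bar. Origin: centre of the underside on the bench; x points to the back (the way the cover opens), z up
- reject_floor (a point): centre of the inner floor of the reject box, 5 mm above the bench; axes as the box
- reject_cover (a joint): travel of the reject box's cover along the box's +x, away from the robot: 0 shut, 0.125 m wide open, when the front 120 mm of the 128 mm long inside lie uncovered; it moves with about 1.2 N and stays where it is left. The aluminium cover is 138 x 140 mm, its top 69 mm above the bench, with a flat black cross on it
- cover_handle (a point): the cover's handle, moving with it: an upright square black knob, 24 x 24 mm and 28 mm tall, sides along the box's axes, its top 101 mm above the bench, on a dark foot plate 36 x 36 mm with its top 73 mm above the bench; this point is at the middle of the knob, 88 mm above the bench and 45 mm in front of the cover's centre; axes as the box
- tape_measure: yellow tape measure, 75 x 89 x 34 mm, lying between tray and box; leave alone. Origin: centre of its underside
- sanding_block: black sanding block, 72 x 108 x 38 mm, lying at the left; leave alone. Origin: centre of its underside
- spanner: steel spanner, 53 x 190 x 7 mm, lying at the right; leave alone. Origin: centre of its underside
Things that resemble listed ones, but are neither listed nor needed, are in the scene too. What is shaped like the housing_cross but orange is not meant.

How it is judged:
By the outcome, as a careful person would: the job done as asked, in the order asked, and still so for the second after the job is handed in, with the robot touching nothing.
It also fails if it takes over 69 s, if anything falls off the work surface, if the arm or the gripper's body presses on something with over 40 N, if the wrist force passes 120 N, or if a joint passes its speed limit or range.

### The arm

A 6-joint arm with a two-finger parallel gripper is mounted at the origin on a cart in front of the work surface, level with it; the furniture and walls round the work are solid. World frame = base frame: x ahead of the robot, y to its left, z up, the work surface at z = 0. Lengths are in m, angles in rad, forces in N, time in s.
With the tool pointing down it reaches from about 0.25 to 0.8 m from the base axis. Payload 8.5 kg.
Tool frame: the origin (TCP) lies on the centre line of the jaws, within the pads' length; the fingertips stand tip_extent ahead of it and the grasp point (between the pads) is the TCP (tip_extent is the distance from the TCP to the fingertips, in m); z points along the fingers, y is the direction in which the jaws open and shut (so a half turn about z gives the same grasp; the last joint's range is limited). The gripper opens to 85 mm and grips with 20 to 120 N. Pads are 22 mm wide; open, the fingers measure 114 mm over their backs; the gripper's body (76 mm by 85 mm) begins 54 mm behind the grasp point. The pads swing forward as they close: fully open they stand 13 mm farther back than shut.
Start: joints at [-1.137, 0.238, -0.013, 1.319, 0, 1.571], TCP at [0.221, -0.476, 0.25] pointing down, gripper open.
Joint ranges: [-2.66, 2.66], [-1.03, 1.9], [-1.14, 1.46], [-1.82, 2.27], [-1.45, 1.34], [-3.14, 3.14]. Speed limits (rad/s): [2.22, 2.22, 2.79, 3.14, 3.14, 3.14].

### API

Orientations are given as a 3x3 rotation matrix whose columns are the frame's x, y, z axes.
In Python, from workcell import sense, capture, hand_in, search_frame, tip_extent gives the robot as it stands.
- The arm moves only by the tool play_rows, never from a script. Its argument "series" is a list that holds one entry, the list of rows, each a list of 7 numbers: the closure, from 0 (fully open) to 1 (shut), then the shift along the tool's x, y, z each as a share of 0.04 m, from -1 to 1, then the turn, a rotation vector about the tool's x, y, z each as a share of 0.08 rad, from -1 to 1. In form: [[[gripper, tx, ty, tz, rx, ry, rz], ...]]. A call has 1 to 12 rows; each row shifts and turns the commanded pose from where the row before left it, along the tool's axes as they then stand; what a row does not reach is not made up. A row lasts 1/12 s, in which the tool goes at most 41.7 mm and 7.16 degrees, less where a joint would pass 70% of its speed; a pose out of reach is approached as far as the arm can. A call with a number of a shift or a turn outside -1 to 1 is refused whole. A call with a gripper value outside its range is refused whole. The fingers move at their own pace and stop on an object; "force" is the grip in N (left out, the last holds). Time passes only in rows, so rows that do not move let the fingers close. It gives the time, the measured TCP pose, the force and the opening at its end, in the units of the state.
- sense(): the state, without advancing time (a new reading comes with each control period).
- capture(name): name is "scene" or "top" or "wrist"; returns a dict with "color" (420x560x3 uint8, red, green, blue), "camera_matrix" (3x3 intrinsics, pixels), "view" (4x4, takes a point from world to camera coordinates); the wrist camera has in their place "tool_from_camera" (4x4, takes a point from camera to tool coordinates, whose origin is the TCP and whose axes are the flange's). Camera axes: x right, y down, z forward; pixel columns grow to the right and rows downward; lengths in m; the calibration is good to about 2 mm. The wrist camera is an equidistant fisheye: a pixel r from the principal point sees the ray r / f radians off the axis. A picture is of the moment at which its call begins: read the wrist's pose just before it. There is no depth.
- hand_in(): hands the job in, once; it reports no verdict.
Trained networks look in the newest picture that a camera, given by its name, has taken for a name from the list of things; names that differ only in an ending like _2 or _b are one class to them, and where a whole thing is asked for, a point or a joint stands for the part that bears it (a point fixed in the world has none). Each returns a list of dicts, best first, with "conf" (0 to 1); they miss things now and then, are a little off and sometimes report something else, mostly with a low value. They report only what shows in the picture. A call takes as long as a camera call. They do not tell look-alikes from the thing itself.
- search_frame(camera, query): "point" ([x, y, z] in m, in world coordinates, good to about 4 mm: the middle of the surface that is visible of it).
The state is a dict: "time_s": time; "qpos": joint angles; "dq": joint speeds; "effort": joint torques, N m; "eef_pos": TCP position; "ee_rot": TCP orientation; "wrist_force": force on the tool from outside, world axes, zero at the start; "moment": the same for the moment, N m; "finger_gap": opening from 0.0 (shut) to 1.0 (fully open).
Only numpy, scipy, OpenCV 4.12 (cv2) and the standard library are available. Lean on these libraries where they do the work, as an engineer would, in place of code of your own. Each camera call takes 0.05 s, during which the arm holds its last target.

## Working session

There is one attempt and no reset: what is moved stays moved. The work goes in short steps, Python scripts to look and compute and a tool call to move; the robot and the scene stay as the last step left them, time stands still between calls to the robot, and variables do not carry over. Pictures are saved under pics/ and viewed, and the job is handed in when it is done.

Besides the shell and the picture viewer there is one more tool, called in YAML: its name, and indented under it one key for each argument. play_rows: Moves the arm, as the interface text tells. Shift numbers are shares of 0.04 m and turn numbers shares of 0.08 rad, none past 1 either way. Its arguments: {"type":"object","properties":{"series":{"type":"array"},"force":{"type":"number"}},"required":["series"]}

```bash
mkdir -p pics; ls; cat > h.py <<'E'
import numpy as np, cv2
from workcell import sense, capture, hand_in, search_frame, tip_extent
def save(c,n):
    d=capture(c); cv2.imwrite(f'pics/{n}.png',cv2.cvtColor(d['color'],cv2.COLOR_RGB2BGR)); return d
def ray(d,u,v,z):
    K=np.array(d['camera_matrix']);V=np.array(d['view']);R=V[:3,:3];t=V[:3,3]
    c=-R.T@t; r=R.T@np.linalg.inv(K)@np.array([u,v,1.]); return c+r*(z-c[2])/r[2]
def proj(d,p):
    K=np.array(d['camera_matrix']);V=np.array(d['view']); q=K@(V[:3,:3]@np.array(p)+V[:3,3]); return q[:2]/q[2]
E
python3 - <<'E'
from h import *
import pickle
s=sense();print(s['time_s'],s['eef_pos'],np.round(s['ee_rot'],3),tip_extent)
D={}
for c in['scene','top']:
    D[c]=save(c,c+'0'); print(c,D[c]['camera_matrix'],np.round(D[c]['view'],3))
    for q in ['housing_disc1','housing_cross','pass_tray','reject_box','cover_handle','tape_measure','sanding_block','spanner']:
        for r in search_frame(c,q): print(c,q,np.round(r['point'],3),round(r['conf'],2),np.round(proj(D[c],r['point'])))
pickle.dump(D,open('D0.pkl','wb'))
E
```

```text
pics
0.0 [ 0.2204994  -0.47601245  0.24965122] [[ 0.907  0.42  -0.001]
 [ 0.42  -0.907  0.001]
 [-0.    -0.001 -1.   ]] 0.019
scene [[432.61659476   0.         289.11628116]
 [  0.         432.61659476 208.98386032]
 [  0.           0.           1.        ]] [[-0.642 -0.766 -0.008  0.408]
 [-0.596  0.506 -0.624  0.324]
 [ 0.482 -0.396 -0.782  1.21 ]
 [ 0.     0.     0.     1.   ]]
scene housing_disc1 [ 0.411 -0.176  0.044] 0.92 [372. 198.]
scene housing_disc1 [0.416 0.006 0.044] 0.87 [332. 225.]
scene housing_cross [0.383 0.199 0.041] 0.62 [292. 266.]
scene housing_cross [0.4   0.545 0.044] 0.6 [189. 334.]
scene pass_tray [0.59  0.178 0.007] 0.97 [256. 227.]
scene reject_box [ 0.594 -0.178  0.07 ] 0.76 [335. 162.]
scene cover_handle [ 0.602 -0.189  0.068] 0.7 [336. 160.]
scene tape_measure [0.634 0.005 0.035] 0.57 [288. 188.]
scene sanding_block [0.42  0.387 0.041] 0.94 [233. 295.]
scene sanding_block [ 0.413 -0.178  0.042] 0.36 [372. 197.]
top [[449.46646399   0.         278.22205208]
 [  0.         449.46646399 211.36892895]
 [  0.           0.           1.        ]] [[-0.038 -0.99
[... 339 characters left out ...]

top housing_cross [0.39  0.195 0.042] 0.92 [243. 256.]
top housing_cross [0.409 0.538 0.044] 0.61 [129. 253.]
top pass_tray [0.591 0.174 0.013] 0.97 [249. 193.]
top reject_box [ 0.603 -0.192  0.068] 0.58 [367. 180.]
top cover_handle [ 0.448 -0.377  0.002] 0.69 [426. 232.]
top cover_handle [ 0.6   -0.193  0.069] 0.63 [368. 181.]
top cover_handle [0.39  0.197 0.044] 0.47 [242. 255.]
top cover_handle [0.589 0.175 0.01 ] 0.21 [249. 194.]
top tape_measure [0.638 0.002 0.03 ] 0.93 [303. 175.]
top sanding_block [0.429 0.381 0.034] 0.56 [182. 245.]
top spanner [0.428 0.384 0.036] 0.72 [180. 246.]
top spanner [ 0.451 -0.377  0.007] 0.57 [426. 231.]
top spanner [ 0.607 -0.192  0.069] 0.19 [367. 179.]
```

View pics/scene0.png

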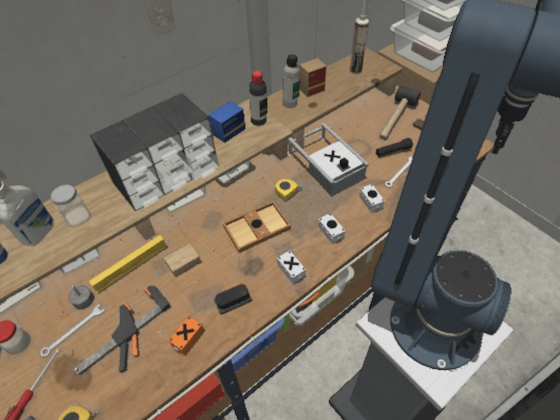

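View pics/top0.png

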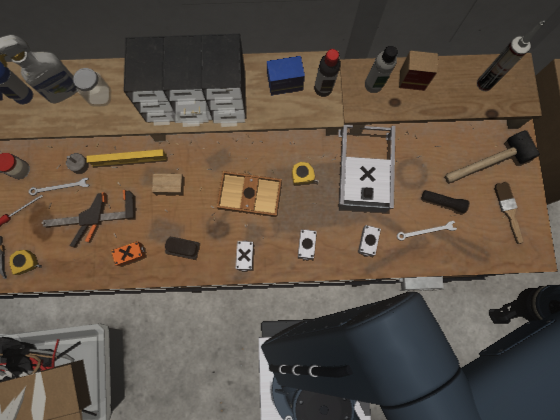

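```bash
python3 - <<'E'
import cv2
i=cv2.imread('pics/top0.png'); cv2.imwrite('pics/top0c.png',cv2.resize(i[130:300,200:440],None,fx=3.3,fy=3.3,interpolation=cv2.INTER_CUBIC))
E
```

```text
(no output)
```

View pics/top0c.png

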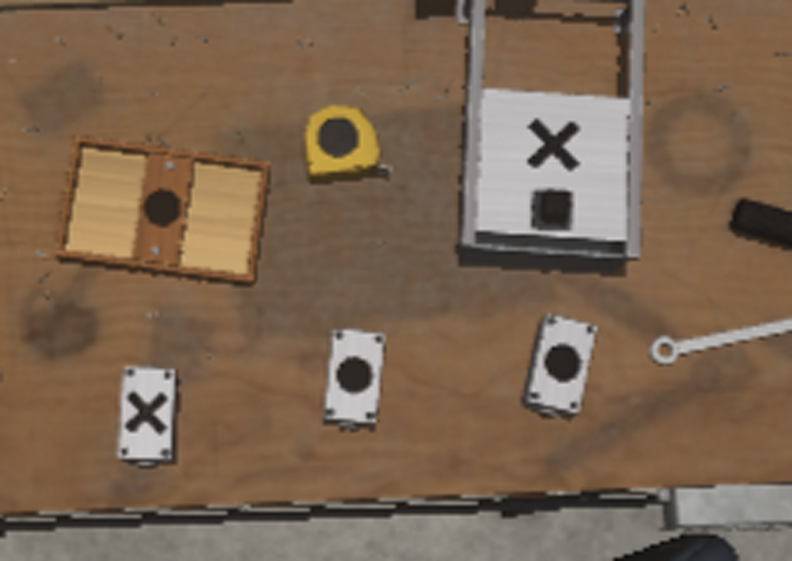

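The scene picture shows the cross housing at (291,264), disc housings at (331,226) and (372,197), and the box with its knob at (344,162). In the top picture:
- Cross candidates: the white housing at (244,256) is the one I choose. The orange look-alike at (128,253) and the cover's own cross at (367,174) are not meant.
- Disc candidates: the housings at (307,244) and (370,240) are chosen. The tray land mark at (249,193) and the tape at (303,172) are not meant.

The close crop confirms the white cross and both discs. Next I rectify the picture at the known heights to measure the poses.

```bash
cat >> h.py <<'E'
def rect(d,cx,cy,z,w=0.14,s=0.0005):
    # rectified patch at height z; px col -> +x? : col = (y desc), row=(x desc)
    n=int(w/s); src=np.float32([[0,0],[n,0],[n,n],[0,n]])
    P=[(cx+w/2,cy+w/2),(cx+w/2,cy-w/2),(cx-w/2,cy-w/2),(cx-w/2,cy+w/2)]
    uv=np.float32([proj(d,(x,y,z)) for x,y in P])
    H=cv2.getPerspectiveTransform(uv,src)
    return cv2.warpPerspective(d['color'],H,(n,n),flags=cv2.INTER_CUBIC)
E
python3 - <<'E'
from h import *; import pickle
D=pickle.load(open('D0.pkl','rb'))
T={'cross':(.39,.197,.042),'d1':(.415,.003,.042),'d2':(.415,-.183,.042),'tray':(.59,.175,.022),'cover':(.60,-.19,.069)}
rows=[]
for k,(x,y,z) in T.items():
    r=[]
    for c in['top','scene']:
        w=.26 if k in('tray','cover') else .14
        im=rect(D[c],x,y,z,w); im=np.ascontiguousarray(im)
        hsv=cv2.cvtColor(im,cv2.COLOR_RGB2HSV)
        if k=='tray': m=(hsv[...,1]>110)&(hsv[...,2]>60)
        else: m=(hsv[...,1]<45)&(hsv[...,2]>(140))
        m=cv2.morphologyEx(m.astype(np.uint8),cv2.MORPH_CLOSE,np.ones((25,25)))
        m=cv2.morphologyEx(m,cv2.MORPH_OPEN,np.ones((25,25)))
        cs,_=cv2.findContours(m,0,1); cs=sorted(cs,key=cv2.contourArea)[::-1]
        if cs:
            (u,v),(a,b),ang=R=cv2.minAreaRect(cs[0]); n=im.shape[0]
            box=cv2.boxPoints(R); e=box[1]-box[0]; f=box[2]-box[1]
            L=e if np.linalg.norm(e)>np.linalg.norm(f) else f
            # col=-y,row=-x
            yaw=np.degrees(np.arctan2(-L[0],-L[1])); yaw=(yaw+90)%180-90
            print(k,c,'ctr',round(x+w/2-v*.0005,4),round(y+w/2-u*.0005,4),'size',round(a*.5,1),round(b*.5,1),'yaw long',round(yaw,1))
            cv2.drawContours(im,[box.astype(int)],0,(255,0,0),1)
        r.append(cv2.resize(im,(260,260)))
    rows.append(np.vstack(r))
g=np.hstack(rows); cv2.imwrite('pics/rect1.png',cv2.cvtColor(cv2.resize(g,(800,320)),cv2.COLOR_RGB2BGR))
E
```

```text
cross top ctr 0.3927 0.192 size 48.1 83.4 yaw long -4.8
cross scene ctr 0.3938 0.1948 size 50.2 87.1 yaw long -4.4
d1 top ctr 0.3931 0.0048 size 47.7 29.4 yaw long 83.1
d1 scene ctr 0.3953 0.009 size 50.3 34.7 yaw long 81.9
d2 top ctr 0.3985 -0.184 size 47.5 29.7 yaw long 74.7
d2 scene ctr 0.4025 -0.1806 size 51.4 40.5 yaw long 74.5
tray top ctr 0.5902 0.1877 size 259.5 234.5 yaw long 0.0
tray scene ctr 0.5512 0.1975 size 207.8 62.1 yaw long 80.4
cover top ctr 0.6071 -0.193 size 162.0 139.2 yaw long 84.0
cover scene ctr 0.6045 -0.1915 size 164.6 170.2 yaw long -6.2
```

View pics/rect1.png

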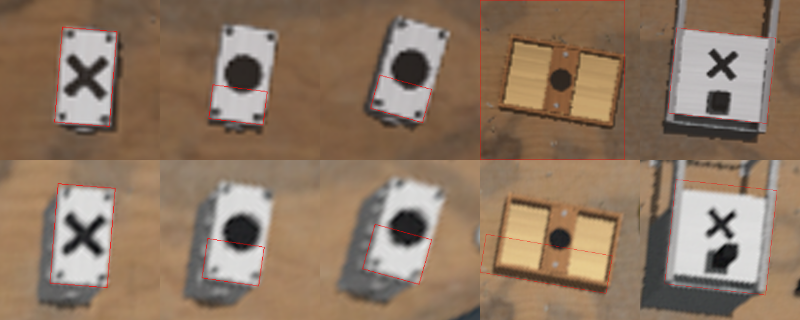

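```bash
cat > seg.py <<'E'
from h import *
def fit(D,T,cams=('top','scene'),pic=None):
    rows=[]
    for k,(x,y,z) in T.items():
        r=[]
        for c in cams:
            w=.26 if k in('tray','cover') else .13
            im=np.ascontiguousarray(rect(D[c],x,y,z,w)); n=im.shape[0]
            hsv=cv2.cvtColor(im,cv2.COLOR_RGB2HSV); H,S,V=[hsv[...,i].astype(int) for i in range(3)]
            def W(u,v): return round(x+w/2-v*.0005,4),round(y+w/2-u*.0005,4)
            if k=='tray': m=(V>150)&(S>60)
            else: m=(S<55)&(V>135)
            m=cv2.morphologyEx(m.astype(np.uint8),cv2.MORPH_OPEN,np.ones((9,9)))
            cs,_=cv2.findContours(m,0,1); cs=sorted(cs,key=cv2.contourArea)[::-1][:2 if k=='tray' else 1]
            for q in cs:
                q=cv2.convexHull(q)
                (u,v),(a,b),ang=R=cv2.minAreaRect(q); box=cv2.boxPoints(R); e=box[1]-box[0]; f=box[2]-box[1]
                L=e if np.linalg.norm(e)>np.linalg.norm(f) else f
                yaw=(np.degrees(np.arctan2(-L[0],-L[1]))+90)%180-90
                print(k,c,'ctr',*W(u,v),'size',round(a*.5,1),round(b*.5,1),'yaw',round(yaw,1))
                cv2.drawContours(im,[box.astype(int)],0,(255,0,0),1)
            dk=((V<70)).astype(np.uint8)
            dk=cv2.morphologyEx(dk,cv2.MORPH_OPEN,np.ones((7,7)))
            nl,_,st,ce=cv2.connectedComponentsWithStats(dk)
            for i in range(1,nl):
                if st[i,4]>1200 and st[i,0]>0 and st[i,1]>0 and st[i,0]+st[i,2]<n and st[i,1]+st[i,3]<n: print('   dark',c,W(*ce[i]),'bbox mm',st[i,2]*.5,st[i,3]*.5)
            r.append(cv2.resize(im,(260,260)))
        rows.append(np.vstack(r))
    if pic: 
        g=np.hstack(rows); cv2.imwrite(pic,cv2.cvtColor(cv2.resize(g,None,fx=800/g.shape[1],fy=800/g.shape[1]),cv2.COLOR_RGB2BGR))
E
python3 - <<'E'
from seg import *; import pickle
D=pickle.load(open('D0.pkl','rb'))
fit(D,{'cross':(.39,.197,.042),'d1':(.415,.003,.042),'d2':(.415,-.183,.042),'tray':(.59,.175,.022),'cover':(.60,-.19,.069)},pic='pics/rect2.png')
E
```

```text
cross top ctr 0.4081 0.1908 size 48.8 54.0 yaw -3.4
   dark top (np.float64(0.3928), np.float64(0.1923)) bbox mm 34.0 34.5
cross scene ctr 0.3944 0.1951 size 51.3 87.7 yaw -5.5
   dark scene (np.float64(0.3946), np.float64(0.194)) bbox mm 33.0 32.5
d1 top ctr 0.4205 0.0003 size 49.2 84.6 yaw -9.0
   dark top (np.float64(0.4206), np.float64(0.0004)) bbox mm 30.0 30.0
d1 scene ctr 0.4219 0.0053 size 54.8 88.3 yaw -10.0
   dark scene (np.float64(0.4217), np.float64(0.0021)) bbox mm 29.5 29.0
d2 top ctr 0.4246 -0.1919 size 48.3 84.3 yaw -16.3
   dark top (np.float64(0.4246), np.float64(-0.1917)) bbox mm 30.5 32.0
d2 scene ctr 0.4249 -0.1878 size 52.3 88.4 yaw -15.5
   dark scene (np.float64(0.4257), np.float64(-0.1894)) bbox mm 29.0 28.5
tray top ctr 0.5771 0.1189 size 66.3 102.6 yaw -9.7
tray top ctr 0.5961 0.2263 size 64.6 103.0 yaw -9.9
   dark top (np.float64(0.5903), np.float64(0.1739)) bbox mm 33.0 35.0
tray scene ctr 0.6125 0.1752 size 215.0 259.5 yaw -90.0
tray scene ctr 0.4927 0.1872 size 64.5 146.5 yaw -90.0
   dark scene (np.float64(0.5917), np.float64(0.1756)) bbox mm 32.0 32.0
cover top ctr 0.6327 -0.1958 size 163.5 210.4 yaw -5.3
   dark top (np.float64(0.6253), np.float64(-0.1935)) bbox mm 46.0 45.5
   dark top (np.float64(0.5631), np.float64(-0.1873)) bbox mm 36.5 36.0
   dark top (np.float64(0.5322), np.float64(-0.1847)) bbox mm 135.5 24.5
   dark top (np.float64(0.5151), np.float64(-0.1718)) bbox mm 155.5 34.5
cover scene ctr 0.6321 -0.1947 size 165.3 215.3 yaw -6.3
   dark scene (np.float64(0.5332), np.float64(-0.1209)) bbox mm 173.5 171.5
   dark scene (np.float64(0.6257), np.float64(-0.1916)) bbox mm 42.0 43.0
   dark scene (np.float64(0.5715), np.float64(-0.1954)) bbox mm 42.0 43.0
```

View pics/rect2.png

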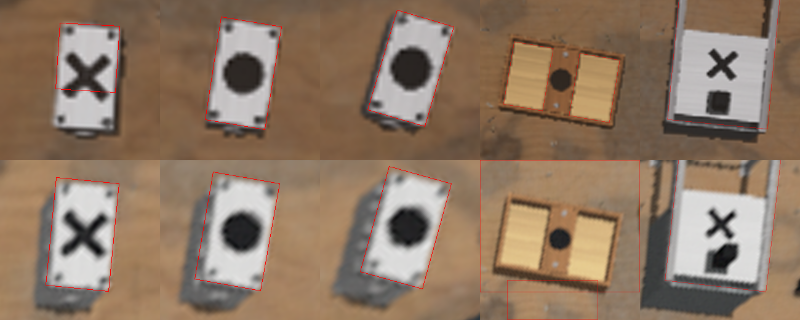

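```bash
cat >> h.py <<'E'
def plan(p,yawdeg,n,grip=0):
    """constant rows to reach p, yaw; prints one row to repeat n times"""
    s=sense();R=np.array(s['ee_rot']);q=np.array(s['eef_pos'])
    y0=np.arctan2(R[1,0],R[0,0]); d=np.radians(yawdeg)-y0; d=(d+np.pi)%(2*np.pi)-np.pi
    a=y0+d*(n-1)/2/n; k=1 if abs(d)<1e-6 else (d/2)/np.sin(d/2)
    D=np.array(p)-q; X=np.array([np.cos(a),np.sin(a),0]);Y=np.array([np.sin(a),-np.cos(a),0])
    sh=np.array([D@X*k,D@Y*k,-D[2]])/.04/n; rz=-d/.08/n
    tilt=np.cross(R[:,2],[0,0,-1]); t=R.T@tilt
    print('t',round(s['time_s'],2),'at',np.round(q,4),'yaw',round(np.degrees(y0),2),'gap',round(s['finger_gap'],3),'F',np.round(s['wrist_force'],1))
    print('n',n,'row',np.round(sh,3),'rz',round(rz,3),'tilt(units)',np.round(t/.08,3),'speed share',round(np.linalg.norm(sh),2))
E
python3 - <<'E'
from h import *
plan((.50,-.18,.25),-5.8,12)
import pickle
D=pickle.load(open('D0.pkl','rb'))
for c in D: V=np.array(D[c]['view']); print(c,-V[:3,:3].T@V[:3,3])
E
```

```text
t 0.9 at [ 0.2207 -0.4763  0.2503] yaw 24.86 gap 1.0 F [-0.8 -0.3  0.2]
n 12 row [ 0.696 -0.503  0.001] rz 0.557 tilt(units) [-0.001  0.     0.   ] speed share 0.86
scene [-0.12885984  0.62741049  1.15084138]
top [0.24208034 0.09883915 1.39480122]
```

play_rows:
  series:
    - [[0, 0.7, -0.5, 0, 0, 0, 0.56], [0, 0.7, -0.5, 0, 0, 0, 0.56], [0, 0.7, -0.5, 0, 0, 0, 0.56], [0, 0.7, -0.5, 0, 0, 0, 0.56], [0, 0.7, -0.5, 0, 0, 0, 0.56], [0, 0.7, -0.5, 0, 0, 0, 0.56], [0, 0.7, -0.5, 0, 0, 0, 0.56], [0, 0.7, -0.5, 0, 0, 0, 0.56], [0, 0.7, -0.5, 0, 0, 0, 0.56], [0, 0.7, -0.5, 0, 0, 0, 0.56], [0, 0.7, -0.5, 0, 0, 0, 0.56], [0, 0.7, -0.5, 0, 0, 0, 0.56]]
  force: 25

```text
time_s: 1.9
eef_pos: [0.5038, -0.18, 0.2505]
ee_rot: [[0.994, -0.105, 0.0], [-0.105, -0.994, -0.0], [0.0, 0.0, -1.0]]
wrist_force: [0.8, -1.0, -1.1]
finger_gap: 1.0
```

```bash
cat >> h.py <<'E'
def wsnap(n):
    s=sense(); d=save('wrist',n); R=np.array(s['ee_rot']);p=np.array(s['eef_pos'])
    T=np.eye(4);T[:3,:3]=R;T[:3,3]=p; d['wfc']=T@np.array(d['tool_from_camera']); return d
def wproj(d,P):
    K=np.array(d['camera_matrix']); M=np.linalg.inv(d['wfc']); q=M[:3,:3]@np.array(P)+M[:3,3]
    r=np.hypot(q[0],q[1]); th=np.arctan2(r,q[2]); return np.array([K[0,2]+K[0,0]*th*q[0]/r,K[1,2]+K[1,1]*th*q[1]/r])
def wrect(d,cx,cy,z,w=.26,s=.0005):
    n=int(w/s); v,u=np.mgrid[0:n,0:n]; X=cx+w/2-v*s;Y=cy+w/2-u*s
    P=np.stack([X,Y,np.full_like(X,z)],-1); M=np.linalg.inv(d['wfc']); q=P@M[:3,:3].T+M[:3,3]
    K=np.array(d['camera_matrix']); r=np.hypot(q[...,0],q[...,1])+1e-12; th=np.arctan2(r,q[...,2])
    return cv2.remap(d['color'],(K[0,2]+K[0,0]*th*q[...,0]/r).astype(np.float32),(K[1,2]+K[1,1]*th*q[...,1]/r).astype(np.float32),cv2.INTER_CUBIC)
E
python3 - <<'E'
from h import *; import pickle
d=wsnap('w1'); pickle.dump(d,open('w1.pkl','wb'))
print(np.round(d['camera_matrix'],1),np.round(d['tool_from_camera'],3))
for q in ['cover_handle','reject_box']:
    for r in search_frame('wrist',q): print(q,np.round(r['point'],3),r['conf'],wproj(d,r['point']))
plan((.555,-.187,.15),-5.8,4)
for z in (.069,.101):
    cv2.imwrite(f'pics/w1r{int(z*1000)}.png',cv2.cvtColor(wrect(d,.57,-.19,z,.3),cv2.COLOR_RGB2BGR))
E
```

```text
[[325.2   0.  283.4]
 [  0.  325.2 201.6]
 [  0.    0.    1. ]] [[ 0.    -0.959 -0.283  0.074]
 [ 1.     0.001 -0.     0.001]
 [ 0.001 -0.283  0.959 -0.123]
 [ 0.     0.     0.     1.   ]]
cover_handle [ 0.606 -0.19   0.07 ] 0.61 [281.61572185  77.56407199]
reject_box [ 0.6   -0.186  0.068] 0.72 [278.38939096  84.16446205]
t 2.05 at [ 0.5042 -0.1801  0.2497] yaw -5.77 gap 0.998 F [-0.1  0.3 -0. ]
n 4 row [0.32  0.011 0.623] rz 0.002 tilt(units) [-0.004  0.006  0.   ] speed share 0.7
```

View pics/w1.png

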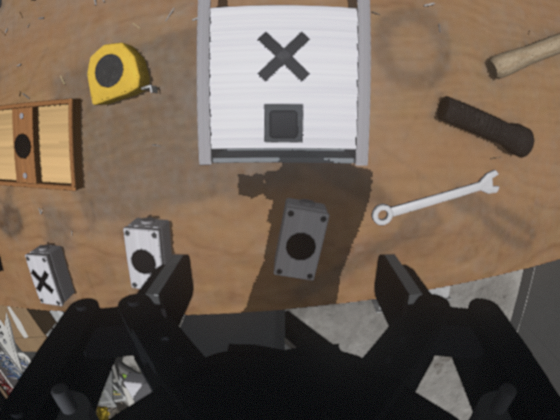

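View pics/w1r69.png

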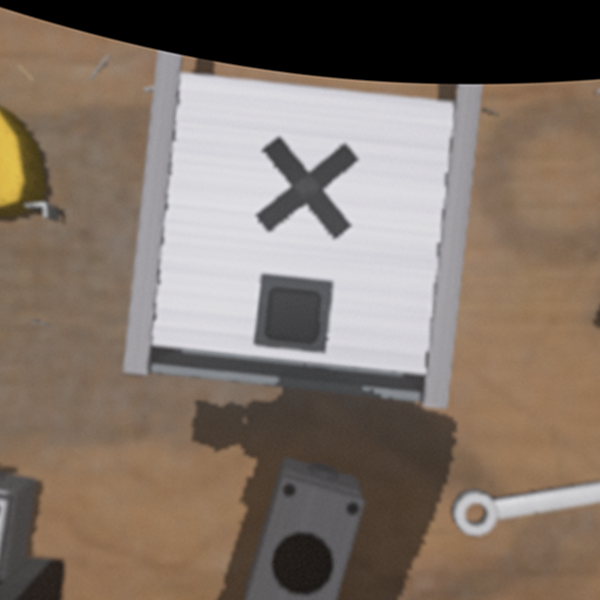

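The wrist view shows the knob at pixel (284,123) and the cover cross at (284,56). Rectified, the handle is at (0.563, -0.187) with box yaw about -5.8°. The foot plate measures about 36 mm, which matches the description. The networks put the handle on the cover's cross, so I use my own measurement.

```bash
python3 - <<'E'
from h import *
plan((.563,-.187,.097),-5.8,6)
E
```

```text
t 2.05 at [ 0.5042 -0.1801  0.2497] yaw -5.77 gap 0.998 F [-0.1  0.3 -0. ]
n 6 row [0.247 0.004 0.636] rz 0.001 tilt(units) [-0.004  0.006  0.   ] speed share 0.68
```

play_rows:
  series:
    - [[0, 0.3, 0.004, 0.63, 0, 0, 0], [0, 0.3, 0.004, 0.63, 0, 0, 0], [0, 0.3, 0.004, 0.63, 0, 0, 0], [0, 0.3, 0.004, 0.63, 0, 0, 0], [0, 0.25, 0.004, 0.63, 0, 0, 0], [0, 0.03, 0.004, 0.63, 0, 0, 0], [0, 0, 0, 0, 0, 0, 0]]

```text
time_s: 2.63
eef_pos: [0.5585, -0.1885, 0.0946]
ee_rot: [[0.995, -0.104, -0.007], [-0.104, -0.995, 0.002], [-0.007, -0.001, -1.0]]
wrist_force: [-0.9, -0.4, -0.5]
finger_gap: 1.002
```

```bash
python3 - <<'E'
from h import *
plan((.563,-.187,.097),-5.8,1)
wsnap('w2')
E
```

```text
t 2.63 at [ 0.5585 -0.1885  0.0946] yaw -5.97 gap 1.002 F [-0.9 -0.4 -0.5]
n 1 row [ 0.108 -0.049 -0.061] rz -0.037 tilt(units) [-0.019  0.091  0.   ] speed share 0.13
```

View pics/w2.png

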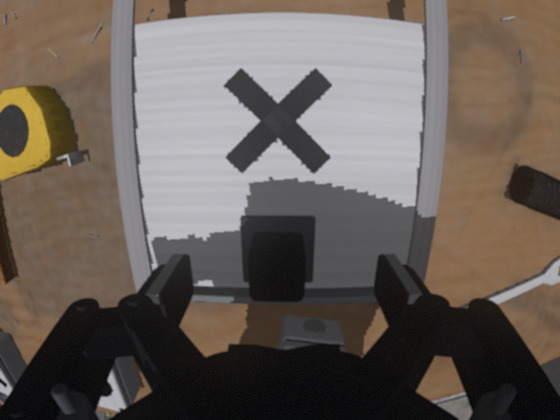

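The knob (274,262) sits between the open fingers. I make a small correction and close.

play_rows:
  series:
    - [[0, 0.1, -0.04, -0.06, 0, 0.05, 0], [1, 0, 0, 0, 0, 0, 0], [1, 0, 0, 0, 0, 0, 0], [1, 0, 0, 0, 0, 0, 0], [1, 0, 0, 0, 0, 0, 0], [1, 0, 0, 0, 0, 0, 0], [1, 0, 0, 0, 0, 0, 0], [1, 0, 0, 0, 0, 0, 0]]
  force: 30

```text
time_s: 3.35
eef_pos: [0.566, -0.1864, 0.1024]
ee_rot: [[0.995, -0.103, 0.005], [-0.103, -0.995, 0.001], [0.005, -0.002, -1.0]]
wrist_force: [-0.1, 5.7, 6.8]
finger_gap: 0.271
```

```bash
python3 - <<'E'
from h import *
print(tip_extent)
plan((.563,-.187,.097),-5.8,1)
E
```

```text
0.019
t 3.35 at [ 0.566  -0.1864  0.1024] yaw -5.91 gap 0.271 F [-0.1  5.7  6.8]
n 1 row [-0.072  0.022  0.135] rz -0.024 tilt(units) [-0.024 -0.065  0.   ] speed share 0.15
```

Closed at a gap of 0.271, about 23 mm, so the knob is held. I slide the cover open.

play_rows:
  series:
    - [[1, 0.2, 0, 0, 0, 0, 0], [1, 0.4, 0, 0, 0, 0, 0], [1, 0.4, 0, 0, 0, 0, 0], [1, 0.4, 0, 0, 0, 0, 0], [1, 0.4, 0, 0, 0, 0, 0], [1, 0.4, 0, 0, 0, 0, 0], [1, 0.4, 0, 0, 0, 0, 0], [1, 0.3, 0, 0, 0, 0, 0], [1, 0.2, 0, 0, 0, 0, 0], [1, 0, 0, 0, 0, 0, 0]]

```text
time_s: 4.18
eef_pos: [0.6833, -0.1991, 0.1007]
ee_rot: [[0.995, -0.104, -0.009], [-0.104, -0.995, 0.002], [-0.009, -0.001, -1.0]]
wrist_force: [-22.2, 2.9, 8.8]
finger_gap: 0.271
```

```bash
python3 - <<'E'
from h import *
plan((.563+.1244,-.187-.0126,.1),-5.8,1)
E
```

```text
t 4.18 at [ 0.6833 -0.1991  0.1007] yaw -5.96 gap 0.271 F [-22.2   2.9   8.8]
n 1 row [0.102 0.001 0.016] rz -0.035 tilt(units) [-0.013  0.115  0.   ] speed share 0.1
```

play_rows:
  series:
    - [[1, 0, 0, 0, 0, 0, 0], [1, 0, 0, 0, 0, 0, 0]]

```text
time_s: 4.35
eef_pos: [0.6833, -0.1991, 0.1007]
ee_rot: [[0.995, -0.104, -0.007], [-0.104, -0.995, 0.002], [-0.008, -0.001, -1.0]]
wrist_force: [-19.6, 3.5, 7.1]
finger_gap: 0.27
```

```bash
python3 - <<'E'
from h import *
plan((.563+.1244,-.187-.0126,.1),-5.8,1)
d=save('top','top1'); i=cv2.imread('pics/top1.png'); cv2.imwrite('pics/top1c.png',cv2.resize(i[100:240,300:440],None,fx=4,fy=4))
E
```

```text
t 4.35 at [ 0.6833 -0.1991  0.1007] yaw -5.96 gap 0.27 F [-19.6   3.5   7.1]
n 1 row [0.104 0.001 0.017] rz -0.035 tilt(units) [-0.016  0.096  0.   ] speed share 0.1
```

View pics/top1c.png

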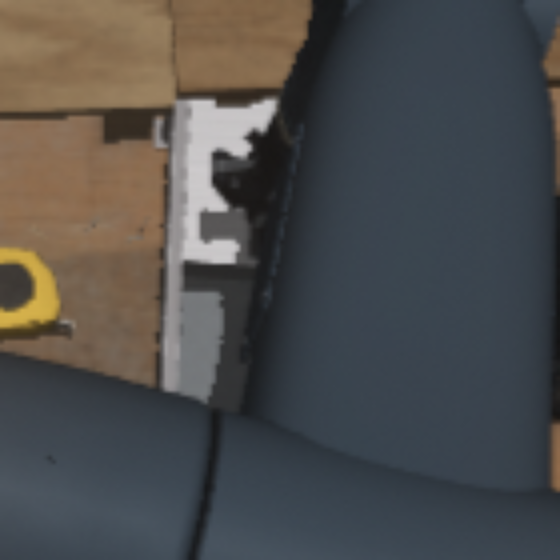

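```bash
python3 - <<'E'
from h import *; import pickle
d=wsnap('w3'); pickle.dump(d,open('w3.pkl','wb'))
save('scene','sc3')
E
```

```text
(no output)
```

View pics/w3.png

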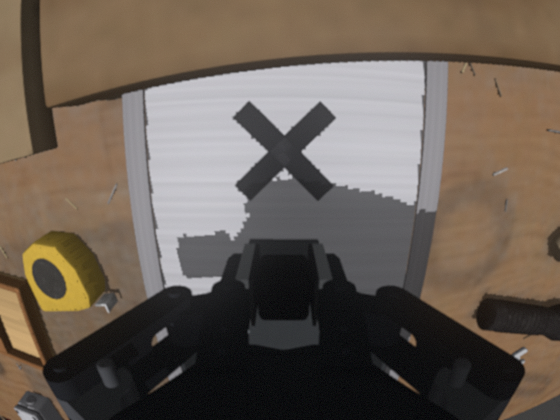

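View pics/sc3.png

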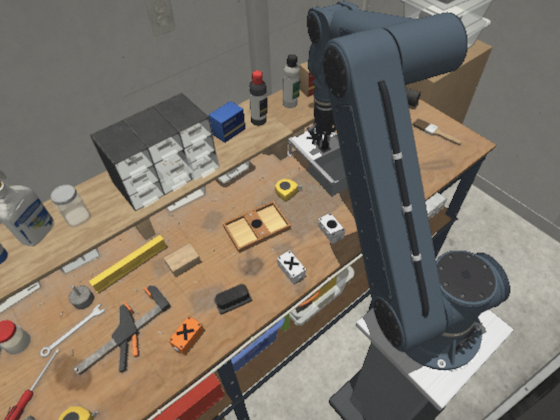

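```bash
python3 - <<'E'
from h import *; import pickle
d=pickle.load(open('w3.pkl','rb'))
cv2.imwrite('pics/w3r.png',cv2.cvtColor(wrect(d,.70,-.2,.069,.26),cv2.COLOR_RGB2BGR))
E
```

```text
(no output)
```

View pics/w3r.png

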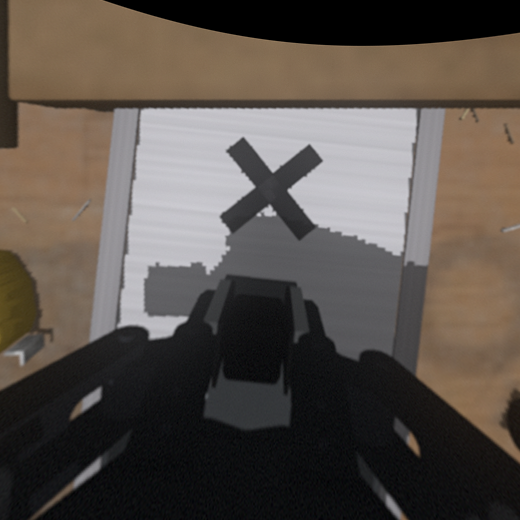

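```bash
python3 - <<'E'
from h import *; import pickle
D=pickle.load(open('D0.pkl','rb'))['top']
# top1: cover front left corner / rail end etc in crop/4+ (300,100)
for n,(u,v),z in [('cover front L',(185,263),.069),('cover front R',(258,265),.069),('foot front',(215,238),.073),('foot back-left',(212,208),.073)]:
    print(n,np.round(ray(D,300+u/4,100+v/4,z),4))
i=cv2.imread('pics/top0.png'); cv2.imwrite('pics/top0d.png',cv2.resize(i[100:240,300:440],None,fx=4,fy=4))
c=np.array([.6078,-.1915]);a=np.radians(-5.8);X=np.array([np.cos(a),np.sin(a)])
print('expected front edge open',c+X*(.125-.069),'shelf:')
for z in (0,.1,.15,.2,.25): print(z,ray(D,345,122,z))
E
```

```text
cover front L [ 0.652  -0.1309  0.069 ]
cover front R [ 0.6483 -0.187   0.069 ]
foot front [ 0.67   -0.1547  0.073 ]
foot back-left [ 0.6942 -0.1541  0.073 ]
expected front edge open [ 0.66351332 -0.19715915] shelf:
0 [ 0.82414087 -0.14902946  0.        ]
0.1 [ 0.78241015 -0.13125857  0.1       ]
0.15 [ 0.76154479 -0.12237312  0.15      ]
0.2 [ 0.74067944 -0.11348768  0.2       ]
0.25 [ 0.71981408 -0.10460223  0.25      ]
```

View pics/top0d.png

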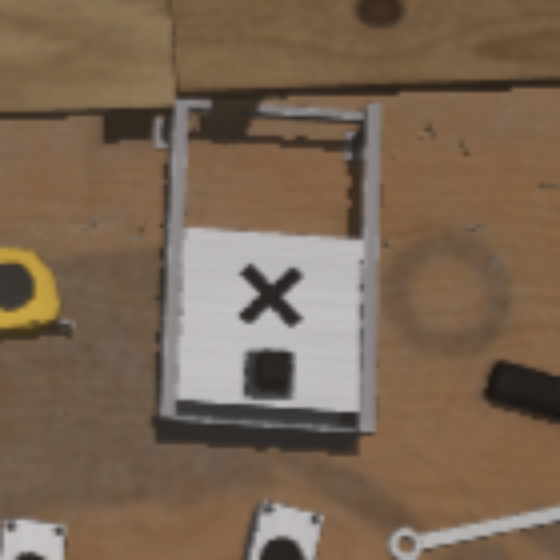

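```bash
python3 - <<'E'
from h import *
s=sense();print(s['moment'],s['wrist_force'],s['qpos'],s['effort'])
E
```

```text
[0.77152868 3.92807939 0.07667643] [-20.89450534   3.4267692    6.22860363] [-2.83565574e-01  6.34736845e-01  2.41481246e-01  1.18511729e+00
 -1.06447707e-04  2.96211275e+00] [ 1.49041370e+00 -7.89751911e+01  4.23975062e+01 -8.70497257e+00
  6.31920062e-01  7.11372471e-02]
```

The force stands steady at 20 N, and the moment places it at the fingertips, so the cover is at its end stop. The measured travel is only about 111 mm, because the cover began about 14 mm open: in w1 its front edge was at x≈0.541 and the rail fronts at ≈0.526. So the box centre is at about (0.594, -0.190), and the cover must later go about 14 mm past where it began. I release and go to the cross housing.

play_rows:
  series:
    - [[0.3, -0.1, 0, 0, 0, 0, 0], [0, 0, 0, 0, 0, 0, 0], [0, 0, 0, 0, 0, 0, 0], [0, 0, 0, 0, 0, 0, 0], [0, 0, 0, -0.7, 0, 0, 0], [0, 0, 0, -0.9, 0, 0, 0], [0, -0.2, 0, -0.9, 0, 0, 0], [0, -0.5, 0, -0.8, 0, 0, 0], [0, -0.5, 0, -0.5, 0, 0, 0]]

```text
time_s: 5.25
eef_pos: [0.6376, -0.195, 0.2573]
ee_rot: [[0.995, -0.103, 0.008], [-0.103, -0.995, -0.002], [0.008, 0.001, -1.0]]
wrist_force: [-0.1, -0.7, 0.6]
finger_gap: 0.999
```

```bash
python3 - <<'E'
from h import *
plan((.36,.19,.25),-4.8,12)
E
```

```text
t 5.25 at [ 0.6376 -0.195   0.2573] yaw -5.92 gap 0.999 F [-0.1 -0.7  0.6]
n 12 row [-0.651 -0.744  0.015] rz -0.02 tilt(units) [ 0.009 -0.105  0.   ] speed share 0.99
```

play_rows:
  series:
    - [[0, -0.6, -0.7, 0, 0, 0, 0], [0, -0.6, -0.75, 0, 0, 0, 0], [0, -0.6, -0.75, 0, 0, 0, 0], [0, -0.6, -0.75, 0, 0, 0, 0], [0, -0.6, -0.75, 0, 0, 0, 0], [0, -0.6, -0.75, 0, 0, 0, -0.1], [0, -0.6, -0.75, 0, 0, 0, -0.1], [0, -0.6, -0.75, 0, 0, 0, 0], [0, -0.6, -0.75, 0, 0, 0, 0], [0, -0.6, -0.75, 0, 0, 0, 0], [0, -0.6, -0.75, 0, 0, 0, 0], [0, -0.5, -0.7, 0, 0, 0, 0]]

```text
time_s: 6.25
eef_pos: [0.3711, 0.0526, 0.2622]
ee_rot: [[0.998, 0.066, -0.002], [0.066, -0.993, 0.099], [0.004, -0.099, -0.995]]
wrist_force: [0.2, 0.2, -0.6]
finger_gap: 0.997
```

play_rows:
  series:
    - [[0, -0.1, 0, 0, 0, 0, 0], [0, 0, 0, 0, 0, 0, 0]]

```text
time_s: 6.42
eef_pos: [0.368, 0.0518, 0.2625]
ee_rot: [[0.998, 0.065, -0.001], [0.065, -0.993, 0.098], [0.005, -0.098, -0.995]]
wrist_force: [0.2, 0.1, -0.0]
finger_gap: 1.004
```

```bash
python3 - <<'E'
from h import *; import pickle
d=wsnap('w4'); pickle.dump(d,open('w4.pkl','wb'))
plan((.3935,.193,.1),-4.8,4)
cv2.imwrite('pics/w4r.png',cv2.cvtColor(wrect(d,.40,.19,.042,.25),cv2.COLOR_RGB2BGR))
d=save('top','top2')
E
```

```text
t 6.47 at [0.3689 0.0516 0.2624] yaw 3.7 gap 0.999 F [0.3 0.6 0.7]
n 4 row [ 0.162 -0.883  1.015] rz 0.464 tilt(units) [-1.22  -0.068  0.   ] speed share 1.35
```

View pics/w4r.png

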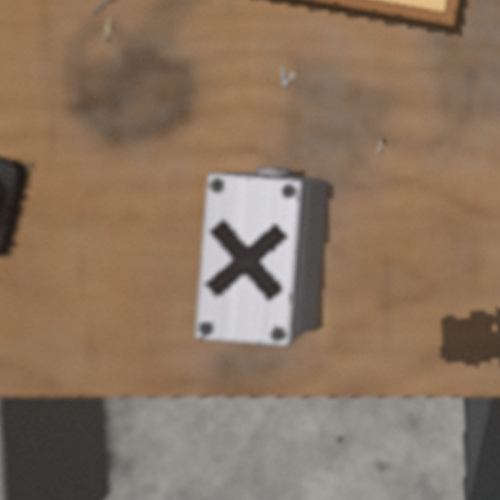

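View pics/top2.png

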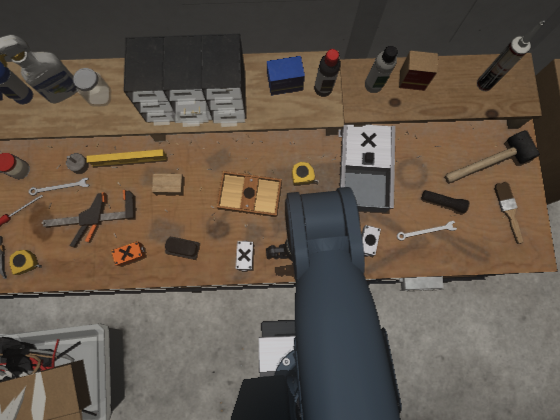

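View pics/w4.png

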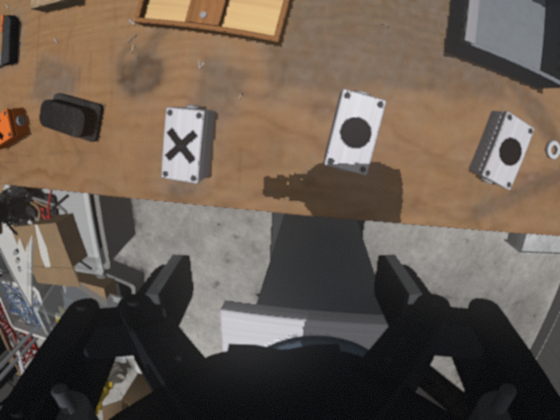

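The arm stopped short: joint 6 reached its limit, since yaw = q1 + 180° − q6. So I use the equivalent grasp turned by half a turn (yaw ≈ 175°), which works everywhere. The wrist picture shows the cross housing at (183,145); rectified it is at about (0.395, 0.191) with yaw -4.4°. I turn now and take the tilt out.

play_rows:
  series:
    - [[0, 0, 0, 0, -0.6, 0, -0.7], [0, 0, 0, 0, -0.6, 0, -0.7], [0, 0, 0, 0, 0, 0, -1], [0, 0, 0, 0, 0, 0, -1], [0, 0, 0, 0, 0, 0, -1], [0, 0, 0, 0, 0, 0, -1], [0, 0, 0, 0, 0, 0, -1], [0, 0, 0, 0, 0, 0, -1], [0, 0, 0, 0, 0, 0, -1], [0, 0, 0, 0, 0, 0, -1], [0, 0, 0, 0, 0, 0, -1], [0, 0, 0, 0, 0, 0, -1]]

```text
time_s: 7.52
eef_pos: [0.3697, 0.0514, 0.2616]
ee_rot: [[0.558, 0.83, 0.008], [0.83, -0.558, 0.003], [0.007, 0.006, -1.0]]
wrist_force: [0.0, -0.1, -0.7]
finger_gap: 1.0
```

play_rows:
  series:
    - [[0, 0, 0, 0, 0, 0, -1], [0, 0, 0, 0, 0, 0, -1], [0, 0, 0, 0, 0, 0, -1], [0, 0, 0, 0, 0, 0, -1], [0, 0, 0, 0, 0, 0, -1], [0, 0, 0, 0, 0, 0, -1], [0, 0, 0, 0, 0, 0, -1], [0, 0, 0, 0, 0, 0, -1], [0, 0, 0, 0, 0, 0, -1], [0, 0, 0, 0, 0, 0, -1], [0, 0, 0, 0, 0, 0, -1], [0, 0, 0, 0, 0, 0, -1]]

```text
time_s: 8.52
eef_pos: [0.3697, 0.0514, 0.2616]
ee_rot: [[-0.36, 0.933, 0.008], [0.933, 0.36, 0.003], [-0.001, 0.009, -1.0]]
wrist_force: [0.0, 0.8, -0.1]
finger_gap: 1.002
```

```bash
python3 - <<'E'
from h import *
print(sense()['qpos'])
plan((.394,.192,.14),175.5,12)
E
```

```text
[ 0.13714685 -0.03410444 -0.29745841  1.29873991  0.00142035  1.33937191]
t 8.52 at [0.3697 0.0514 0.2616] yaw 111.12 gap 1.002 F [ 0.   0.8 -0.1]
n 12 row [0.155 0.273 0.253] rz -1.171 tilt(units) [0.11  0.008 0.   ] speed share 0.4
```

play_rows:
  series:
    - [[0, 0.15, 0.27, 0.25, 0.11, 0, -1], [0, 0.15, 0.27, 0.25, 0, 0, -1], [0, 0.15, 0.27, 0.25, 0, 0, -1], [0, 0.15, 0.27, 0.25, 0, 0, -1], [0, 0.15, 0.27, 0.25, 0, 0, -1], [0, 0.15, 0.27, 0.25, 0, 0, -1], [0, 0.15, 0.27, 0.25, 0, 0, -1], [0, 0.15, 0.27, 0.25, 0, 0, -1], [0, 0.15, 0.27, 0.25, 0, 0, -1], [0, 0.15, 0.27, 0.25, 0, 0, -1], [0, 0.15, 0.27, 0.2, 0, 0, -1], [0, 0.15, 0.2, 0.2, 0, 0, -1]]

```text
time_s: 9.52
eef_pos: [0.4055, 0.1879, 0.1448]
ee_rot: [[-0.971, 0.24, 0.0], [0.24, 0.971, -0.001], [-0.001, -0.001, -1.0]]
wrist_force: [-1.3, -0.4, 0.7]
finger_gap: 0.998
```

```bash
python3 - <<'E'
from h import *
plan((.394,.192,.12),175.4,2)
E
```

```text
t 9.52 at [0.4055 0.1879 0.1448] yaw 166.13 gap 0.998 F [-1.3 -0.4  0.7]
n 2 row [0.152 0.022 0.31 ] rz -1.011 tilt(units) [-0.008  0.008  0.   ] speed share 0.35
```

play_rows:
  series:
    - [[0, 0.15, 0.02, 0.2, 0, 0, -1], [0, 0.15, 0.02, 0.2, 0, 0, -1], [0, 0, 0, 0, 0, 0, 0], [0, 0, 0, 0, 0, 0, 0]]

```text
time_s: 9.85
eef_pos: [0.3932, 0.1909, 0.1294]
ee_rot: [[-0.996, 0.088, -0.0], [0.088, 0.996, -0.001], [0.0, -0.001, -1.0]]
wrist_force: [0.6, 0.0, 0.9]
finger_gap: 1.003
```

```bash
python3 - <<'E'
from h import *; import pickle
plan((.394,.192,.036),175.4,4)
d=wsnap('w5'); pickle.dump(d,open('w5.pkl','wb'))
cv2.imwrite('pics/w5r.png',cv2.cvtColor(wrect(d,.40,.19,.042,.25),cv2.COLOR_RGB2BGR))
E
```

```text
t 9.85 at [0.3932 0.1909 0.1294] yaw 174.96 gap 1.003 F [0.6 0.  0.9]
n 4 row [-0.004  0.007  0.584] rz -0.024 tilt(units) [-0.015 -0.003  0.   ] speed share 0.58
```

View pics/w5r.png

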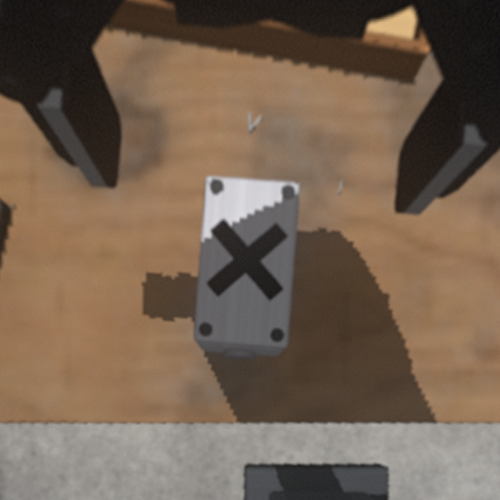

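View pics/w5.png

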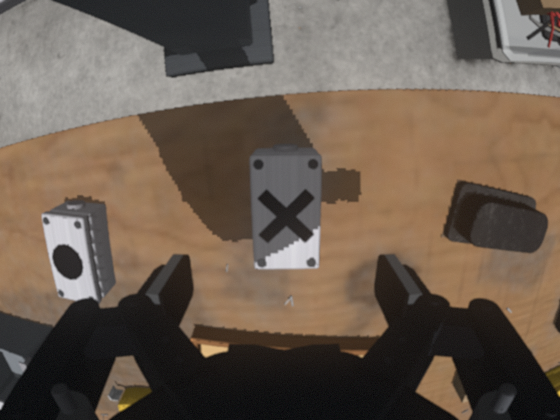

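The cross housing at (286,210) sits centred between the fingers, at about (0.394, 0.1915). I descend and grip it.

play_rows:
  series:
    - [[0, 0, 0.01, 0.58, 0, 0, -0.1], [0, 0, 0.01, 0.58, 0, 0, 0], [0, 0, 0.01, 0.58, 0, 0, 0], [0, 0, 0.01, 0.58, 0, 0, 0], [0, 0, 0, 0, 0, 0, 0], [0, 0, 0, 0, 0, 0, 0], [0, 0, 0, 0, 0, 0, 0]]
  force: 60

```text
time_s: 10.48
eef_pos: [0.3939, 0.1927, 0.0381]
ee_rot: [[-0.997, 0.079, 0.002], [0.079, 0.997, -0.0], [-0.002, 0.0, -1.0]]
wrist_force: [0.4, -0.1, -0.1]
finger_gap: 1.0
```

```bash
python3 - <<'E'
from h import *
plan((.394,.1915,.036),175.6,1)
E
```

```text
t 10.48 at [0.3939 0.1927 0.0381] yaw 175.5 gap 1.0 F [ 0.4 -0.1 -0.1]
n 1 row [-0.006 -0.03   0.053] rz -0.023 tilt(units) [0.    0.019 0.   ] speed share 0.06
```

play_rows:
  series:
    - [[0, 0, -0.03, 0.1, 0, 0, 0], [1, 0, 0, 0, 0, 0, 0], [1, 0, 0, 0, 0, 0, 0], [1, 0, 0, 0, 0, 0, 0], [1, 0, 0, 0, 0, 0, 0], [1, 0, 0, 0, 0, 0, 0], [1, 0, 0, 0, 0, 0, 0], [1, 0, 0, -0.3, 0, 0, 0], [1, 0, 0, -0.7, 0, 0, 0], [1, 0, 0, -0.8, 0, 0, 0], [1, 0, 0, -0.8, 0, 0, 0], [1, 0, 0, -0.6, 0, 0, 0]]

```text
time_s: 11.48
eef_pos: [0.3928, 0.1914, 0.1635]
ee_rot: [[-0.997, 0.077, 0.002], [0.077, 0.997, 0.0], [-0.002, 0.0, -1.0]]
wrist_force: [0.3, 0.7, -1.8]
finger_gap: 0.548
```

```bash
python3 - <<'E'
from h import *
a=np.radians(-5.8);X=np.array([np.cos(a),np.sin(a)]);c=np.array([.5943,-.1902]);t=c+X*(-.004);print(t)
plan((*t,.17),174.2,12)
wsnap('w6')
E
```

```text
[ 0.59032048 -0.18979577]
t 11.48 at [0.3928 0.1914 0.1635] yaw 175.57 gap 0.548 F [ 0.3  0.7 -1.8]
n 12 row [-0.48  -0.755 -0.014] rz 0.025 tilt(units) [0.002 0.021 0.   ] speed share 0.89
```

View pics/w6.png

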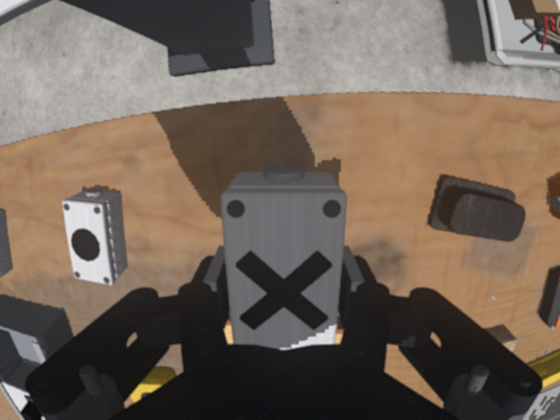

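The wrist picture shows the housing held level, tag up at (284,290). I carry it over the box.

play_rows:
  series:
    - [[1, -0.3, -0.5, -0.05, 0, 0, 0.05], [1, -0.5, -0.75, 0, 0, 0, 0.05], [1, -0.5, -0.75, 0, 0, 0, 0.05], [1, -0.5, -0.75, 0, 0, 0, 0.05], [1, -0.5, -0.75, 0, 0, 0, 0.05], [1, -0.5, -0.75, 0, 0, 0, 0.05], [1, -0.5, -0.75, 0, 0, 0, 0], [1, -0.5, -0.75, 0, 0, 0, 0], [1, -0.5, -0.75, 0, 0, 0, 0], [1, -0.5, -0.75, 0, 0, 0, 0], [1, -0.4, -0.75, 0, 0, 0, 0], [1, -0.3, -0.7, 0, 0, 0, 0]]

```text
time_s: 12.53
eef_pos: [0.5795, -0.1779, 0.1628]
ee_rot: [[-0.995, 0.101, 0.0], [0.101, 0.995, -0.001], [-0.0, -0.001, -1.0]]
wrist_force: [0.0, 0.3, -1.3]
finger_gap: 0.55
```

play_rows:
  series:
    - [[1, -0.2, -0.3, 0, 0, 0, 0], [1, 0, 0, 0, 0, 0, 0], [1, 0, 0, 0, 0, 0, 0]]

```text
time_s: 12.78
eef_pos: [0.5852, -0.1892, 0.1625]
ee_rot: [[-0.995, 0.103, -0.001], [0.103, 0.995, 0.0], [0.001, -0.0, -1.0]]
wrist_force: [0.3, 0.1, -3.2]
finger_gap: 0.549
```

```bash
python3 - <<'E'
from h import *; import pickle
plan((.5903,-.1898,.042),174.2,5)
d=wsnap('w7'); pickle.dump(d,open('w7.pkl','wb'))
print(sense()['qpos'])
cv2.imwrite('pics/w7r.png',cv2.cvtColor(wrect(d,.56,-.19,.063,.25),cv2.COLOR_RGB2BGR))
E
```

```text
t 12.78 at [ 0.5852 -0.1892  0.1625] yaw 174.11 gap 0.549 F [ 0.3  0.1 -3.2]
n 5 row [-0.026 -0.001  0.603] rz -0.004 tilt(units) [-0.001 -0.011  0.   ] speed share 0.6
[-3.11415364e-01  4.29684106e-01  4.33344416e-02  1.18531224e+00
 -1.80019817e-04 -2.09636236e-01]
```

View pics/w7.png

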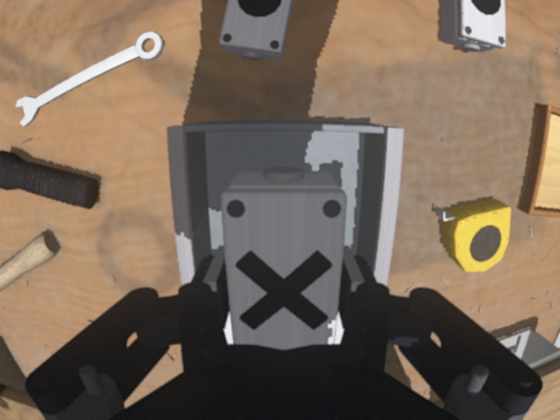

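View pics/w7r.png

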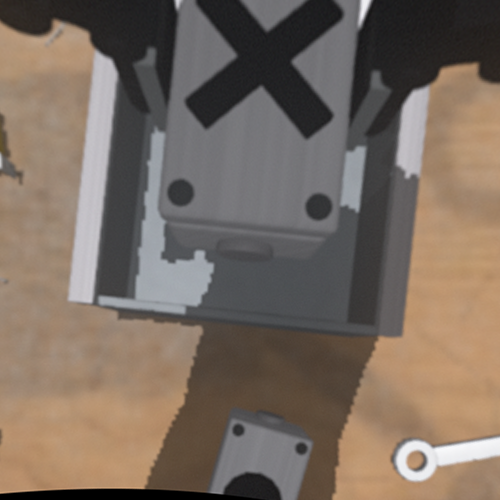

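The front wall rectifies to x≈0.525, so the box centre is about (0.594, -0.190), as computed. I lower the housing.

play_rows:
  series:
    - [[1, -0.03, 0, 0.6, 0, 0, 0], [1, -0.03, 0, 0.6, 0, 0, 0], [1, -0.03, 0, 0.6, 0, 0, 0], [1, -0.03, 0, 0.6, 0, 0, 0], [1, -0.03, 0, 0.45, 0, 0, 0], [1, 0, 0, 0.1, 0, 0, 0], [1, 0, 0, 0, 0, 0, 0]]

```text
time_s: 13.42
eef_pos: [0.5903, -0.1879, 0.0443]
ee_rot: [[-0.995, 0.1, -0.002], [0.1, 0.995, 0.0], [0.002, 0.0, -1.0]]
wrist_force: [0.7, 0.3, -1.0]
finger_gap: 0.548
```

```bash
python3 - <<'E'
from h import *
plan((.5903,-.1898,.0395),174.2,1)
E
```

```text
t 13.42 at [ 0.5903 -0.1879  0.0443] yaw 174.27 gap 0.548 F [ 0.7  0.3 -1. ]
n 1 row [-0.004 -0.048  0.12 ] rz 0.015 tilt(units) [ 0.002 -0.03   0.   ] speed share 0.13
```

play_rows:
  series:
    - [[1, 0, 0, 0.06, 0, 0, 0], [1, 0, 0, 0.06, 0, 0, 0], [1, 0, 0, 0, 0, 0, 0]]

```text
time_s: 13.67
eef_pos: [0.592, -0.1892, 0.0415]
ee_rot: [[-0.995, 0.101, 0.002], [0.101, 0.995, -0.001], [-0.002, -0.001, -1.0]]
wrist_force: [-0.4, 0.2, -2.6]
finger_gap: 0.551
```

play_rows:
  series:
    - [[1, 0, 0, 0.05, 0, 0, 0], [1, 0, 0, 0, 0, 0, 0]]

```text
time_s: 13.83
eef_pos: [0.5918, -0.1894, 0.039]
ee_rot: [[-0.995, 0.101, 0.001], [0.101, 0.995, -0.001], [-0.001, -0.001, -1.0]]
wrist_force: [-0.1, 0.0, -1.5]
finger_gap: 0.549
```

play_rows:
  series:
    - [[1, 0, 0, 0.02, 0, 0, 0], [0.2, 0, 0, 0, 0, 0, 0], [0, 0, 0, 0, 0, 0, 0], [0, 0, 0, 0, 0, 0, 0], [0, 0, 0, 0, 0, 0, 0], [0, 0, 0, -0.5, 0, 0, 0], [0, 0, 0, -0.8, 0, 0, 0], [0, 0, 0, -0.9, 0, 0, 0], [0, 0, 0, -0.9, 0, 0, 0], [0, 0, 0, -0.5, 0, 0, 0]]

```text
time_s: 14.67
eef_pos: [0.5925, -0.1895, 0.1859]
ee_rot: [[-0.995, 0.101, 0.005], [0.101, 0.995, -0.002], [-0.005, -0.001, -1.0]]
wrist_force: [1.0, 0.1, 0.4]
finger_gap: 1.0
```

```bash
python3 - <<'E'
from h import *; import pickle
d=wsnap('w8'); pickle.dump(d,open('w8.pkl','wb'))
c=np.array([.563,-.187]);a=np.radians(-5.8);X=np.array([np.cos(a),np.sin(a)])
t=c+X*.111;print(t)
plan((*t,.16),174.2,3)
cv2.imwrite('pics/w8r.png',cv2.cvtColor(wrect(d,.62,-.19,.069,.3),cv2.COLOR_RGB2BGR))
E
```

```text
[ 0.67343176 -0.19821725]
t 14.72 at [ 0.5937 -0.1899  0.1888] yaw 174.19 gap 1.001 F [ 1.5 -0.5  1.8]
n 3 row [-0.668 -0.002  0.24 ] rz -0.0 tilt(units) [-0.028  0.109  0.   ] speed share 0.71
```

View pics/w8.png

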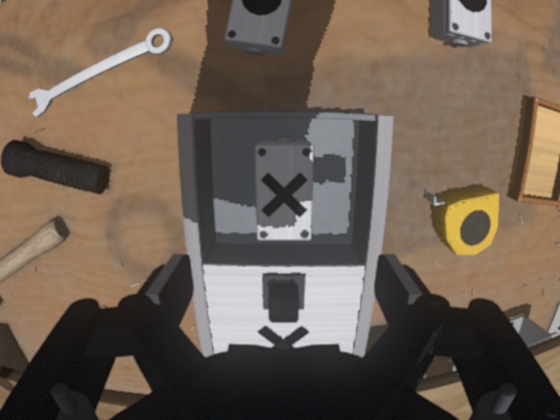

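View pics/w8r.png

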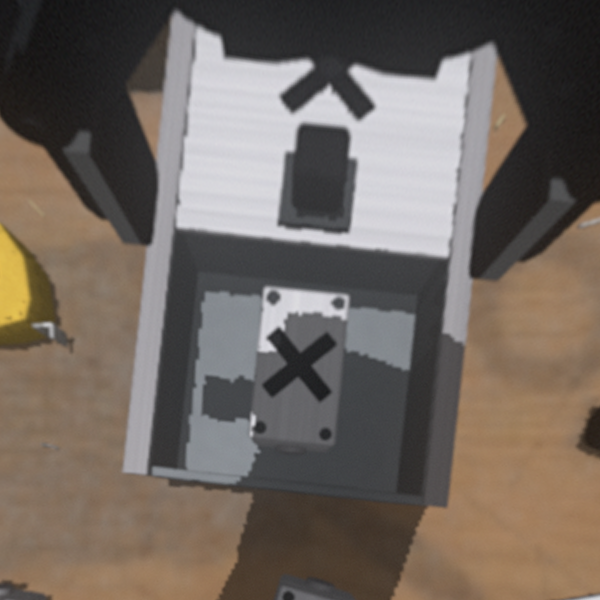

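The cross housing lies flat inside the box, tag up at (284,195). The cover is open to its stop, with about 118–120 mm uncovered. The knob is at about (0.674, -0.198). I grip it.

play_rows:
  series:
    - [[0, -0.5, 0, 0.3, 0, 0.1, 0], [0, -0.6, 0, 0.45, 0, 0, 0], [0, -0.5, 0, 0.45, 0, 0, 0], [0, -0.35, 0, 0.45, 0, 0, 0], [0, -0.06, 0, 0.45, 0, 0, 0], [0, 0, 0, 0.15, 0, 0, 0], [0, 0, 0, 0, 0, 0, 0], [0, 0, 0, 0, 0, 0, 0]]
  force: 40

```text
time_s: 15.38
eef_pos: [0.6704, -0.1972, 0.0915]
ee_rot: [[-0.995, 0.101, -0.008], [0.101, 0.995, 0.0], [0.008, -0.0, -1.0]]
wrist_force: [-0.5, 0.2, -0.1]
finger_gap: 1.002
```

```bash
python3 - <<'E'
from h import *
plan((.674,-.198,.098),174.2,1)
E
```

```text
t 15.38 at [ 0.6704 -0.1972  0.0915] yaw 174.19 gap 1.002 F [-0.5  0.2 -0.1]
n 1 row [-0.092 -0.01  -0.163] rz -0.001 tilt(units) [-0.005 -0.103  0.   ] speed share 0.19
```

play_rows:
  series:
    - [[0, -0.06, 0, -0.16, 0, -0.08, 0], [0, 0, 0, 0, 0, 0, 0], [1, 0, 0, 0, 0, 0, 0], [1, 0, 0, 0, 0, 0, 0], [1, 0, 0, 0, 0, 0, 0], [1, 0, 0, 0, 0, 0, 0], [1, 0, 0, 0, 0, 0, 0], [1, 0, 0, 0, 0, 0, 0], [1, 0, 0, 0, 0, 0, 0]]

```text
time_s: 16.13
eef_pos: [0.6732, -0.198, 0.0979]
ee_rot: [[-0.995, 0.102, -0.001], [0.102, 0.995, -0.001], [0.001, -0.001, -1.0]]
wrist_force: [-1.4, -3.3, 3.3]
finger_gap: 0.271
```

Knob gripped. I pull the cover shut: 125 mm plus a little.

play_rows:
  series:
    - [[1, 0.2, 0, 0, 0, 0, 0], [1, 0.4, 0, 0, 0, 0, 0], [1, 0.4, 0, 0, 0, 0, 0], [1, 0.4, 0, 0, 0, 0, 0], [1, 0.4, 0, 0, 0, 0, 0], [1, 0.4, 0, 0, 0, 0, 0], [1, 0.4, 0, 0, 0, 0, 0], [1, 0.3, 0, 0, 0, 0, 0], [1, 0.2, 0, 0, 0, 0, 0], [1, 0.1, 0, 0, 0, 0, 0], [1, 0, 0, 0, 0, 0, 0], [1, 0, 0, 0, 0, 0, 0]]

```text
time_s: 17.13
eef_pos: [0.5487, -0.1845, 0.0979]
ee_rot: [[-0.995, 0.101, 0.004], [0.101, 0.995, -0.0], [-0.004, 0.0, -1.0]]
wrist_force: [12.7, 1.2, -7.7]
finger_gap: 0.272
```

```bash
python3 - <<'E'
from h import *; import pickle
plan((.5496,-.1854,.098),174.2,1)
d=wsnap('w9'); pickle.dump(d,open('w9.pkl','wb'))
cv2.imwrite('pics/w9r.png',cv2.cvtColor(wrect(d,.56,-.19,.069,.3),cv2.COLOR_RGB2BGR))
E
```

```text
t 17.13 at [ 0.5487 -0.1845  0.0979] yaw 174.23 gap 0.272 F [12.7  1.2 -7.7]
n 1 row [-0.024 -0.021 -0.003] rz 0.006 tilt(units) [0.005 0.055 0.   ] speed share 0.03
```

View pics/w9r.png

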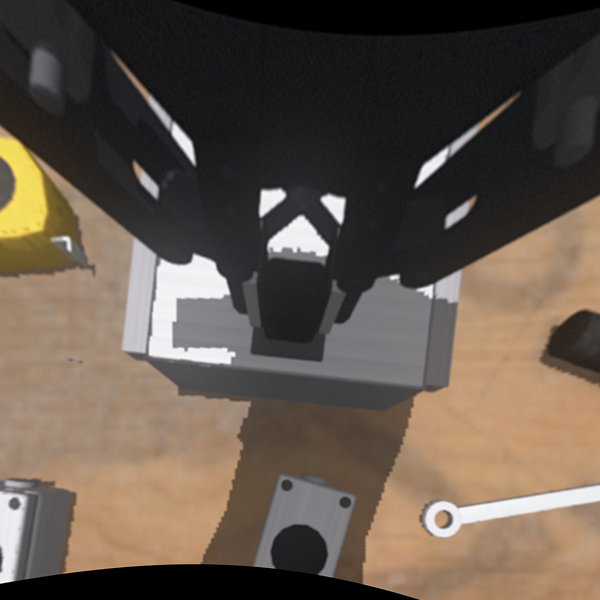

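The cover is flush with the rail fronts after 125 mm of travel, with 13 N against its stop. I release, rise and go toward disc housing 2.

play_rows:
  series:
    - [[1, 0.03, 0, 0, 0, 0, 0], [0, 0, 0, 0, 0, 0, 0], [0, 0, 0, 0, 0, 0, 0], [0, 0, 0, 0, 0, 0, 0], [0, 0, 0, 0, 0, 0, 0], [0, 0, 0, -0.7, 0, 0, 0], [0, 0, 0, -0.8, 0, 0, 0], [0, 0.5, 0, -0.4, 0, 0, 0.5], [0, 0.8, 0, 0, 0, 0, 0.5], [0, 0.8, 0, 0, 0, 0, 0.5], [0, 0.5, 0, 0, 0, 0, 0.5]]

```text
time_s: 18.1
eef_pos: [0.4393, -0.1671, 0.174]
ee_rot: [[-0.965, 0.26, -0.002], [0.26, 0.965, -0.0], [0.002, -0.001, -1.0]]
wrist_force: [0.5, -0.7, 0.7]
finger_gap: 0.998
```

```bash
python3 - <<'E'
from h import *; import pickle
plan((.425,-.190,.13),164,4)
d=wsnap('w10'); pickle.dump(d,open('w10.pkl','wb'))
cv2.imwrite('pics/w10r.png',cv2.cvtColor(wrect(d,.46,-.19,.042,.25),cv2.COLOR_RGB2BGR))
E
```

```text
t 18.1 at [ 0.4393 -0.1671  0.174 ] yaw 164.9 gap 0.998 F [ 0.5 -0.7  0.7]
n 4 row [ 0.048 -0.161  0.275] rz 0.049 tilt(units) [-0.009 -0.029  0.   ] speed share 0.32
```

View pics/w10r.png

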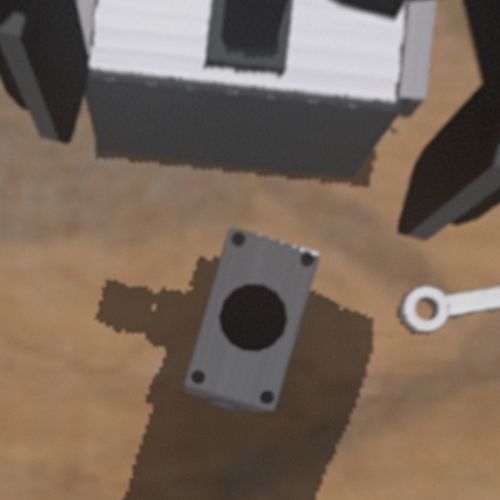

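View pics/w10.png

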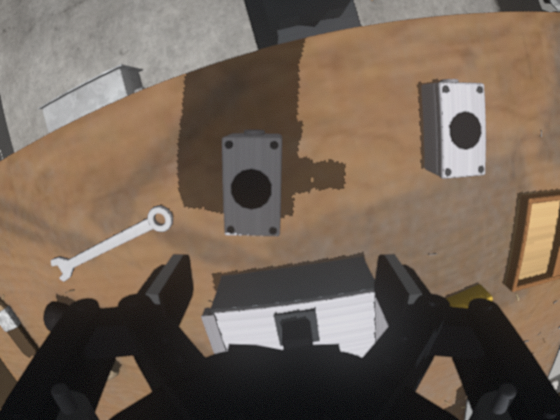

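Disc housing 2 is at (252,188) in the picture; rectified it is at (0.4255, -0.191) with yaw -16.3°. The spanner stays clear of the fingers.

play_rows:
  series:
    - [[0, 0.05, -0.16, 0.25, 0, 0, 0.06], [0, 0.05, -0.16, 0.25, 0, 0, 0.06], [0, 0.05, -0.16, 0.25, 0, 0, 0.06], [0, 0.05, -0.16, 0.25, 0, 0, 0.06], [0, 0, 0, 0, 0, 0, 0], [0, 0, 0, 0, 0, 0, 0]]

```text
time_s: 18.65
eef_pos: [0.4274, -0.1903, 0.1339]
ee_rot: [[-0.961, 0.277, -0.002], [0.277, 0.961, 0.0], [0.002, -0.0, -1.0]]
wrist_force: [-1.4, 0.6, 0.9]
finger_gap: 0.999
```

```bash
python3 - <<'E'
from h import *
plan((.4255,-.191,.036),163.7,4)
E
```

```text
t 18.65 at [ 0.4274 -0.1903  0.1339] yaw 163.9 gap 0.999 F [-1.4  0.6  0.9]
n 4 row [ 0.01  -0.007  0.612] rz 0.011 tilt(units) [-0.006 -0.025  0.   ] speed share 0.61
```

play_rows:
  series:
    - [[0, 0.01, -0.01, 0.6, 0, 0, 0.04], [0, 0.01, -0.01, 0.6, 0, 0, 0], [0, 0.01, 0, 0.6, 0, 0, 0], [0, 0.01, 0, 0.5, 0, 0, 0], [0, 0, 0, 0.1, 0, 0, 0], [0, 0, 0, 0, 0, 0, 0], [0, 0, 0, 0, 0, 0, 0]]
  force: 60

```text
time_s: 19.23
eef_pos: [0.4266, -0.1908, 0.0389]
ee_rot: [[-0.96, 0.28, -0.0], [0.28, 0.96, -0.001], [0.0, -0.001, -1.0]]
wrist_force: [0.4, -0.5, 0.5]
finger_gap: 0.999
```

play_rows:
  series:
    - [[0, 0.01, 0, 0.06, 0, 0, 0], [1, 0, 0, 0, 0, 0, 0], [1, 0, 0, 0, 0, 0, 0], [1, 0, 0, 0, 0, 0, 0], [1, 0, 0, 0, 0, 0, 0], [1, 0, 0, 0, 0, 0, 0], [1, 0, 0, 0, 0, 0, 0], [1, 0, 0, -0.3, 0, 0, 0], [1, 0, 0, -0.7, 0, 0, 0], [1, 0, 0, -0.8, 0, 0, 0], [1, 0, 0, -0.8, 0, 0, 0], [1, 0, 0, -0.5, 0, 0, 0]]

```text
time_s: 20.23
eef_pos: [0.426, -0.1907, 0.1625]
ee_rot: [[-0.96, 0.28, 0.001], [0.28, 0.96, -0.001], [-0.001, -0.001, -1.0]]
wrist_force: [1.5, -0.1, -2.7]
finger_gap: 0.546
```

```bash
python3 - <<'E'
from h import *
plan((.6004,.229,.16),170.2,12)
E
```

```text
t 20.23 at [ 0.426  -0.1907  0.1625] yaw 163.74 gap 0.546 F [ 1.5 -0.1 -2.7]
n 12 row [-0.152  0.935  0.005] rz -0.117 tilt(units) [-0.013  0.015  0.   ] speed share 0.95
```

play_rows:
  series:
    - [[1, -0.1, 0.6, 0, 0, 0, -0.1], [1, -0.15, 0.9, 0, 0, 0, -0.12], [1, -0.15, 0.9, 0, 0, 0, -0.12], [1, -0.15, 0.9, 0, 0, 0, -0.12], [1, -0.15, 0.9, 0, 0, 0, -0.12], [1, -0.15, 0.9, 0, 0, 0, -0.12], [1, -0.15, 0.9, 0, 0, 0, -0.12], [1, -0.15, 0.9, 0, 0, 0, -0.12], [1, -0.15, 0.9, 0, 0, 0, -0.12], [1, -0.15, 0.9, 0, 0, 0, -0.12], [1, -0.15, 0.9, 0, 0, 0, -0.12], [1, -0.15, 0.6, 0, 0, 0, -0.12]]

```text
time_s: 21.23
eef_pos: [0.588, 0.1934, 0.1589]
ee_rot: [[-0.986, 0.167, -0.001], [0.167, 0.986, 0.0], [0.001, -0.0, -1.0]]
wrist_force: [-0.6, 0.1, -2.9]
finger_gap: 0.551
```

play_rows:
  series:
    - [[1, -0.15, 0.6, 0, 0, 0, -0.1], [1, 0, 0.3, 0, 0, 0, 0], [1, 0, 0, 0, 0, 0, 0], [1, 0, 0, 0, 0, 0, 0]]

```text
time_s: 21.57
eef_pos: [0.5989, 0.2247, 0.1586]
ee_rot: [[-0.987, 0.161, -0.003], [0.161, 0.987, -0.001], [0.002, -0.002, -1.0]]
wrist_force: [-0.0, -0.5, -2.6]
finger_gap: 0.548
```

```bash
python3 - <<'E'
from h import *; import pickle
plan((.6004,.229,.044),170.2,4)
d=wsnap('w11'); pickle.dump(d,open('w11.pkl','wb'))
cv2.imwrite('pics/w11r.png',cv2.cvtColor(wrect(d,.57,.18,.022,.28),cv2.COLOR_RGB2BGR))
E
```

```text
t 21.57 at [0.5989 0.2247 0.1586] yaw 170.76 gap 0.548 F [-0.  -0.5 -2.6]
n 4 row [-0.005  0.028  0.717] rz 0.03 tilt(units) [-0.021 -0.029  0.   ] speed share 0.72
```

View pics/w11r.png

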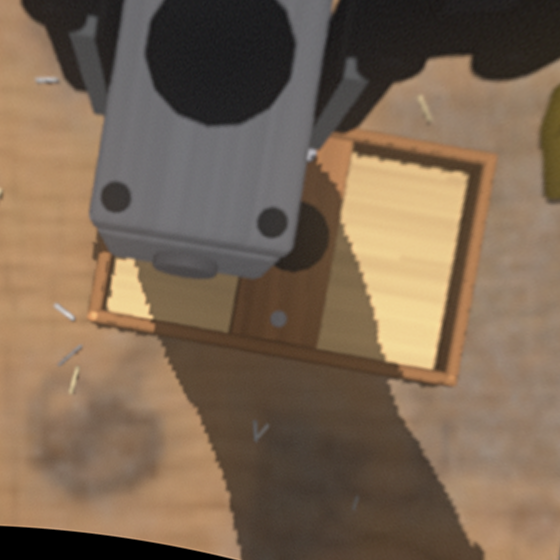

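View pics/w11.png

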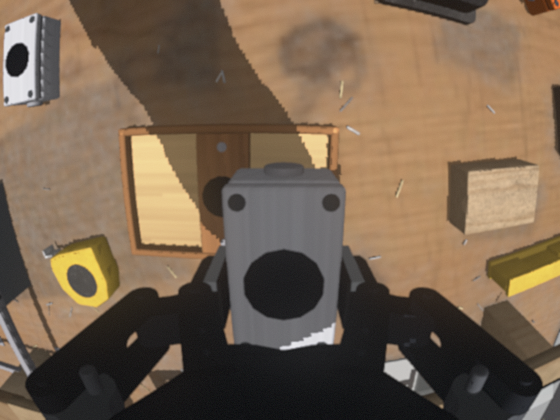

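The tray rectifies to centre (0.591, 0.1745) and yaw -9.8°, which agrees with the earlier fit. The disc housing is held level above pocket a. I lower it.

play_rows:
  series:
    - [[1, -0.005, 0.03, 0.6, 0, 0, 0.06], [1, -0.005, 0.03, 0.6, 0, 0, 0.06], [1, -0.005, 0.03, 0.6, 0, 0, 0], [1, -0.005, 0.03, 0.6, 0, 0, 0], [1, 0, 0, 0.3, 0, 0, 0], [1, 0, 0, 0, 0, 0, 0], [1, 0, 0, 0, 0, 0, 0]]

```text
time_s: 22.2
eef_pos: [0.6005, 0.228, 0.0512]
ee_rot: [[-0.985, 0.172, -0.003], [0.172, 0.985, -0.001], [0.002, -0.002, -1.0]]
wrist_force: [0.5, -0.2, -2.5]
finger_gap: 0.548
```

```bash
python3 - <<'E'
from h import *
plan((.6004,.2289,.0445),170.2,1)
E
```

```text
t 22.2 at [0.6005 0.228  0.0512] yaw 170.09 gap 0.548 F [ 0.5 -0.2 -2.5]
n 1 row [0.006 0.023 0.167] rz -0.025 tilt(units) [-0.019 -0.029  0.   ] speed share 0.17
```

play_rows:
  series:
    - [[1, 0, 0.02, 0.08, 0, 0, 0], [1, 0, 0, 0.06, 0, 0, 0], [1, 0, 0, 0, 0, 0, 0], [1, 0, 0, 0, 0, 0, 0]]

```text
time_s: 22.53
eef_pos: [0.6014, 0.2301, 0.0463]
ee_rot: [[-0.985, 0.171, -0.0], [0.171, 0.985, -0.0], [0.0, -0.0, -1.0]]
wrist_force: [-1.0, 0.3, -2.5]
finger_gap: 0.551
```

play_rows:
  series:
    - [[1, 0, 0, 0.04, 0, 0, 0], [1, 0, 0, 0, 0, 0, 0], [1, 0, 0, 0, 0, 0, 0]]

```text
time_s: 22.78
eef_pos: [0.6016, 0.2303, 0.0445]
ee_rot: [[-0.985, 0.171, -0.0], [0.171, 0.985, -0.0], [0.0, -0.0, -1.0]]
wrist_force: [0.5, -0.3, 0.6]
finger_gap: 0.548
```

Contact with the pocket floor: the weight has come off the wrist force. I release and lift.

play_rows:
  series:
    - [[0.2, 0, 0, 0, 0, 0, 0], [0, 0, 0, 0, 0, 0, 0], [0, 0, 0, 0, 0, 0, 0], [0, 0, 0, 0, 0, 0, 0], [0, 0, 0, -0.5, 0, 0, 0], [0, 0, 0, -0.8, 0, 0, 0], [0, 0, 0, -0.9, 0, 0, 0], [0, 0, 0, -0.9, 0, 0, 0]]

```text
time_s: 23.45
eef_pos: [0.6007, 0.23, 0.169]
ee_rot: [[-0.985, 0.171, -0.002], [0.171, 0.985, -0.001], [0.002, -0.001, -1.0]]
wrist_force: [1.4, -0.1, -0.0]
finger_gap: 1.003
```

```bash
python3 - <<'E'
from h import *
wsnap('w12')
plan((.43,.001,.15),170.6,10)
E
```

```text
t 23.5 at [0.6036 0.231  0.1771] yaw 170.16 gap 1.001 F [2.2 0.9 5.5]
n 10 row [ 0.332 -0.64   0.068] rz -0.01 tilt(units) [0.051 0.085 0.   ] speed share 0.72
```

View pics/w12.png

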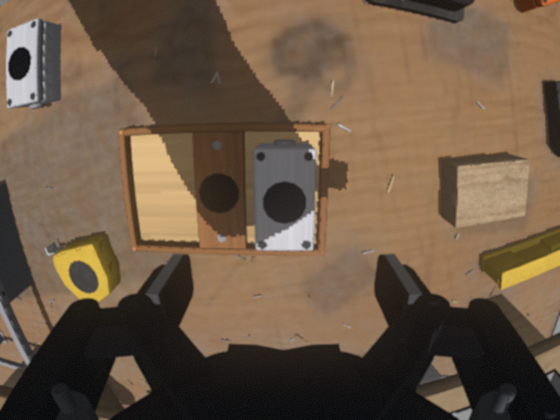

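The disc housing lies flat in pocket a at (285,200). On to disc housing 1.

play_rows:
  series:
    - [[0, 0.33, -0.64, 0, 0, 0, 0], [0, 0.33, -0.64, 0.05, 0, 0, 0], [0, 0.33, -0.64, 0.05, 0, 0, 0], [0, 0.33, -0.64, 0.05, 0, 0, 0], [0, 0.33, -0.64, 0.1, 0, 0, 0], [0, 0.33, -0.64, 0.1, 0, 0, 0], [0, 0.33, -0.64, 0.1, 0, 0, 0], [0, 0.33, -0.64, 0.1, 0, 0, 0], [0, 0.33, -0.64, 0.1, 0, 0, 0], [0, 0.33, -0.64, 0.1, 0, 0, 0], [0, 0, 0, 0, 0, 0, 0], [0, 0, 0, 0, 0, 0, 0]]

```text
time_s: 24.5
eef_pos: [0.4268, -0.0004, 0.1384]
ee_rot: [[-0.985, 0.173, -0.001], [0.173, 0.985, -0.0], [0.001, -0.0, -1.0]]
wrist_force: [0.5, 0.3, 0.2]
finger_gap: 0.999
```

```bash
python3 - <<'E'
from h import *; import pickle
plan((.421,.001,.036),170.6,5)
d=wsnap('w13'); pickle.dump(d,open('w13.pkl','wb'))
cv2.imwrite('pics/w13r.png',cv2.cvtColor(wrect(d,.42,0,.042,.2),cv2.COLOR_RGB2BGR))
E
```

```text
t 24.5 at [ 4.268e-01 -4.000e-04  1.384e-01] yaw 170.04 gap 0.999 F [0.5 0.3 0.2]
n 5 row [0.03  0.002 0.512] rz -0.025 tilt(units) [-0.006 -0.01   0.   ] speed share 0.51
```

View pics/w13r.png

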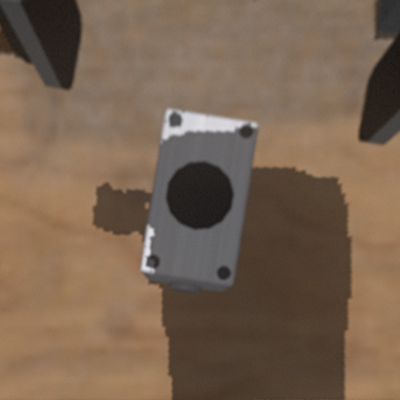

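Disc housing 1 rectifies to (0.421, 0.000), yaw about -9°. I descend and grip.

play_rows:
  series:
    - [[0, 0.03, 0, 0.5, 0, 0, -0.1], [0, 0.03, 0, 0.5, 0, 0, -0.1], [0, 0.03, 0, 0.5, 0, 0, 0], [0, 0.03, 0, 0.5, 0, 0, 0], [0, 0.03, 0, 0.5, 0, 0, 0], [0, 0, 0, 0.05, 0, 0, 0], [0, 0, 0, 0, 0, 0, 0], [0, 0, 0, 0, 0, 0, 0]]

```text
time_s: 25.22
eef_pos: [0.4224, 0.0018, 0.0369]
ee_rot: [[-0.988, 0.154, -0.001], [0.154, 0.988, -0.0], [0.0, -0.0, -1.0]]
wrist_force: [0.5, -0.6, -0.3]
finger_gap: 1.001
```

```bash
python3 - <<'E'
from h import *
plan((.421,.0005,.0365),171,1)
E
```

```text
t 25.22 at [0.4224 0.0018 0.0369] yaw 171.12 gap 1.001 F [ 0.5 -0.6 -0.3]
n 1 row [ 0.029 -0.038  0.011] rz 0.027 tilt(units) [-0.005 -0.006  0.   ] speed share 0.05
```

play_rows:
  series:
    - [[0, 0.03, -0.03, 0.01, 0, 0, 0], [1, 0, 0, 0, 0, 0, 0], [1, 0, 0, 0, 0, 0, 0], [1, 0, 0, 0, 0, 0, 0], [1, 0, 0, 0, 0, 0, 0], [1, 0, 0, 0, 0, 0, 0], [1, 0, 0, 0, 0, 0, 0], [1, 0, 0, -0.3, 0, 0, 0], [1, 0, 0, -0.7, 0, 0, 0], [1, 0, 0, -0.8, 0, 0, 0], [1, 0, 0, -0.8, 0, 0, 0], [1, 0, 0, -0.5, 0, 0, 0]]

```text
time_s: 26.22
eef_pos: [0.4207, 0.0004, 0.1628]
ee_rot: [[-0.988, 0.155, 0.001], [0.155, 0.988, -0.0], [-0.001, -0.0, -1.0]]
wrist_force: [1.8, -0.0, -2.0]
finger_gap: 0.548
```

```bash
python3 - <<'E'
from h import *
plan((.5816,.1205,.16),170.2,8)
E
```

```text
t 26.22 at [4.207e-01 4.000e-04 1.628e-01] yaw 171.07 gap 0.548 F [ 1.8 -0.  -2. ]
n 8 row [-0.435  0.452  0.009] rz 0.024 tilt(units) [-0.003  0.016  0.   ] speed share 0.63
```

play_rows:
  series:
    - [[1, -0.43, 0.45, 0, 0, 0, 0.03], [1, -0.43, 0.45, 0, 0, 0, 0.03], [1, -0.43, 0.45, 0, 0, 0, 0.03], [1, -0.43, 0.45, 0, 0, 0, 0.03], [1, -0.43, 0.45, 0, 0, 0, 0.03], [1, -0.43, 0.45, 0, 0, 0, 0.03], [1, -0.43, 0.45, 0, 0, 0, 0], [1, -0.43, 0.45, 0, 0, 0, 0], [1, 0, 0, 0, 0, 0, 0], [1, 0, 0, 0, 0, 0, 0], [1, 0, 0, 0, 0, 0, 0]]

```text
time_s: 27.13
eef_pos: [0.5785, 0.1197, 0.1592]
ee_rot: [[-0.986, 0.169, -0.003], [0.169, 0.986, -0.001], [0.003, -0.001, -1.0]]
wrist_force: [-0.7, 0.3, -2.6]
finger_gap: 0.549
```

```bash
python3 - <<'E'
from h import *
wsnap('w14')
plan((.5816,.1205,.0515),170.2,5)
E
```

```text
t 27.18 at [0.5784 0.1195 0.1594] yaw 170.24 gap 0.548 F [ 0.5  0.2 -1.4]
n 5 row [-0.015  0.007  0.54 ] rz 0.002 tilt(units) [-0.015 -0.028  0.   ] speed share 0.54
```

View pics/w14.png

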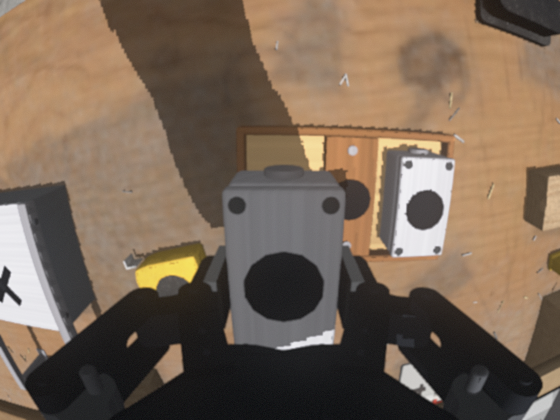

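The housing is level over pocket b, and the other lies in pocket a at (425,205). I lower it.

play_rows:
  series:
    - [[1, -0.015, 0.01, 0.6, 0, 0, 0], [1, -0.015, 0.01, 0.6, 0, 0, 0], [1, -0.015, 0.01, 0.6, 0, 0, 0], [1, -0.01, 0, 0.6, 0, 0, 0], [1, 0, 0, 0.3, 0, 0, 0], [1, 0, 0, 0.08, 0, 0, 0], [1, 0, 0, 0, 0, 0, 0], [1, 0, 0, 0, 0, 0, 0]]

```text
time_s: 27.85
eef_pos: [0.5818, 0.1205, 0.0495]
ee_rot: [[-0.985, 0.17, -0.0], [0.17, 0.985, -0.0], [0.0, -0.0, -1.0]]
wrist_force: [-0.2, -0.1, -1.8]
finger_gap: 0.547
```

```bash
python3 - <<'E'
from h import *
plan((.5816,.1205,.0445),170.2,1)
E
```

```text
t 27.85 at [0.5818 0.1205 0.0495] yaw 170.23 gap 0.547 F [-0.2 -0.1 -1.8]
n 1 row [ 0.005 -0.002  0.124] rz 0.007 tilt(units) [-0.003 -0.003  0.   ] speed share 0.12
```

play_rows:
  series:
    - [[1, 0, 0, 0.08, 0, 0, 0], [1, 0, 0, 0.04, 0, 0, 0], [1, 0, 0, 0, 0, 0, 0], [1, 0, 0, 0, 0, 0, 0]]

```text
time_s: 28.18
eef_pos: [0.5824, 0.1209, 0.0448]
ee_rot: [[-0.986, 0.169, 0.001], [0.169, 0.986, -0.0], [-0.001, -0.0, -1.0]]
wrist_force: [-0.1, 0.4, 5.7]
finger_gap: 0.55
```

Contact with the floor at 5.7 N. I release, lift and back away.

play_rows:
  series:
    - [[0.2, 0, 0, -0.02, 0, 0, 0], [0, 0, 0, 0, 0, 0, 0], [0, 0, 0, 0, 0, 0, 0], [0, 0, 0, 0, 0, 0, 0], [0, 0, 0, -0.5, 0, 0, 0], [0, 0, 0, -0.8, 0, 0, 0], [0, 0, 0, -0.9, 0, 0, 0], [0, 0, 0, -0.9, 0, 0, 0], [0, 0.5, 0, -0.8, 0, 0, 0], [0, 0.7, 0, -0.3, 0, 0, 0], [0, 0.7, 0, 0, 0, 0, 0], [0, 0.5, 0, 0, 0, 0, 0]]

```text
time_s: 29.18
eef_pos: [0.4858, 0.1374, 0.2136]
ee_rot: [[-0.986, 0.169, 0.0], [0.169, 0.986, 0.0], [-0.0, 0.0, -1.0]]
wrist_force: [-0.7, 0.1, 0.4]
finger_gap: 1.002
```

play_rows:
  series:
    - [[0, 0.3, -0.4, 0, 0, 0, 0], [0, 0.3, -0.7, 0, 0, 0, 0], [0, 0.3, -0.7, 0, 0, 0, 0], [0, 0.3, -0.5, 0, 0, 0, 0], [0, 0, 0, 0, 0, 0, 0], [0, 0, 0, 0, 0, 0, 0]]

```text
time_s: 29.68
eef_pos: [0.424, 0.054, 0.213]
ee_rot: [[-0.985, 0.171, -0.0], [0.171, 0.985, -0.0], [0.0, -0.0, -1.0]]
wrist_force: [1.0, 0.8, 0.0]
finger_gap: 0.994
```

```bash
python3 - <<'E'
from h import *
s=sense();print(s['time_s'],s['eef_pos'],s['wrist_force'])
save('scene','sc15');d=save('top','top15'); 
for n,(x0,y0,x1,y1) in {'top15':(200,100,440,280),'sc15':(200,110,440,290)}.items():
    i=cv2.imread(f'pics/{n}.png'); cv2.imwrite(f'pics/{n}c.png',cv2.resize(i[y0:y1,x0:x1],None,fx=3.3,fy=3.3,interpolation=cv2.INTER_CUBIC))
E
```

```text
29.6833 [0.42398162 0.0539962  0.213027  ] [0.96193807 0.82186212 0.04706617]
```

View pics/top15c.png

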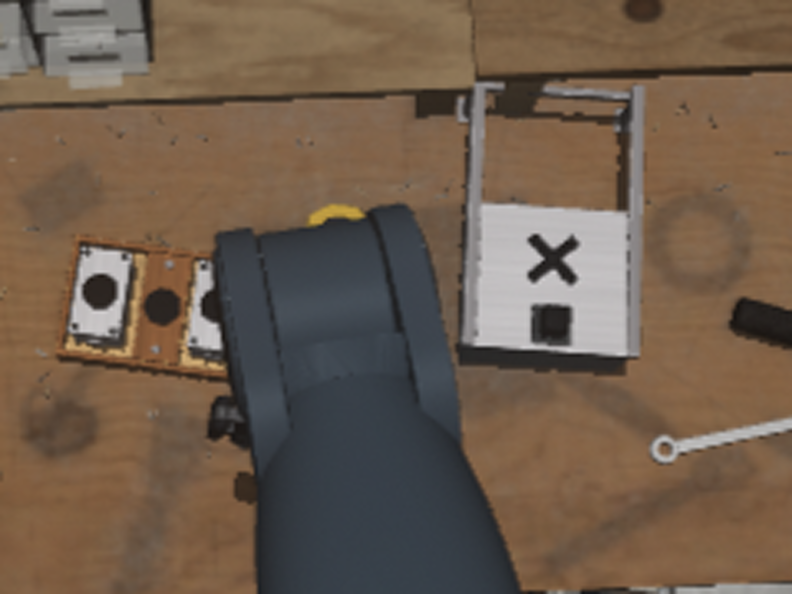

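View pics/sc15c.png

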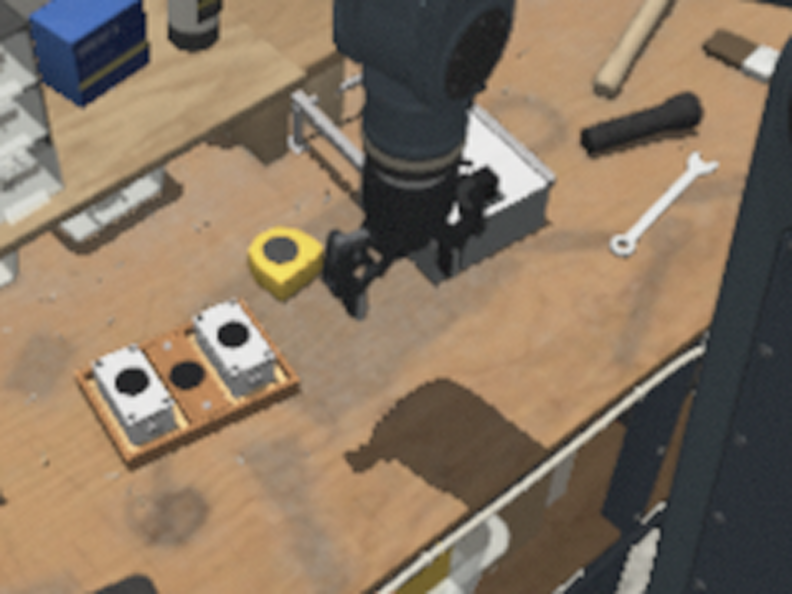

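```bash
python3 - <<'E'
from seg import *
D={c:capture(c) for c in['top','scene']}
fit(D,{'pa':(.6,.229,.050),'pb':(.582,.12,.05)},cams=('top','scene'),pic='pics/r16.png')
fit(D,{'cover':(.60,-.19,.069)},cams=('top',))
E
```

```text
pa top ctr 0.5994 0.2298 size 47.5 83.7 yaw -10.5
   dark top (np.float64(0.6002), np.float64(0.2303)) bbox mm 30.0 31.5
pa scene ctr 0.6002 0.2332 size 52.2 87.7 yaw -10.0
   dark scene (np.float64(0.6018), np.float64(0.2318)) bbox mm 29.5 29.0
   dark scene (np.float64(0.5738), np.float64(0.1869)) bbox mm 31.0 30.5
pb top ctr 0.5787 0.134 size 76.5 29.0 yaw 0.0
pb scene ctr 0.5833 0.1245 size 52.5 89.5 yaw -9.6
   dark scene (np.float64(0.5839), np.float64(0.1222)) bbox mm 28.5 28.0
cover top ctr 0.6308 -0.1956 size 162.4 216.6 yaw -6.1
   dark top (np.float64(0.6105), np.float64(-0.1916)) bbox mm 46.0 46.0
   dark top (np.float64(0.5484), np.float64(-0.1855)) bbox mm 35.5 36.5
   dark top (np.float64(0.5152), np.float64(-0.1716)) bbox mm 155.0 35.0
```

View pics/r16.png

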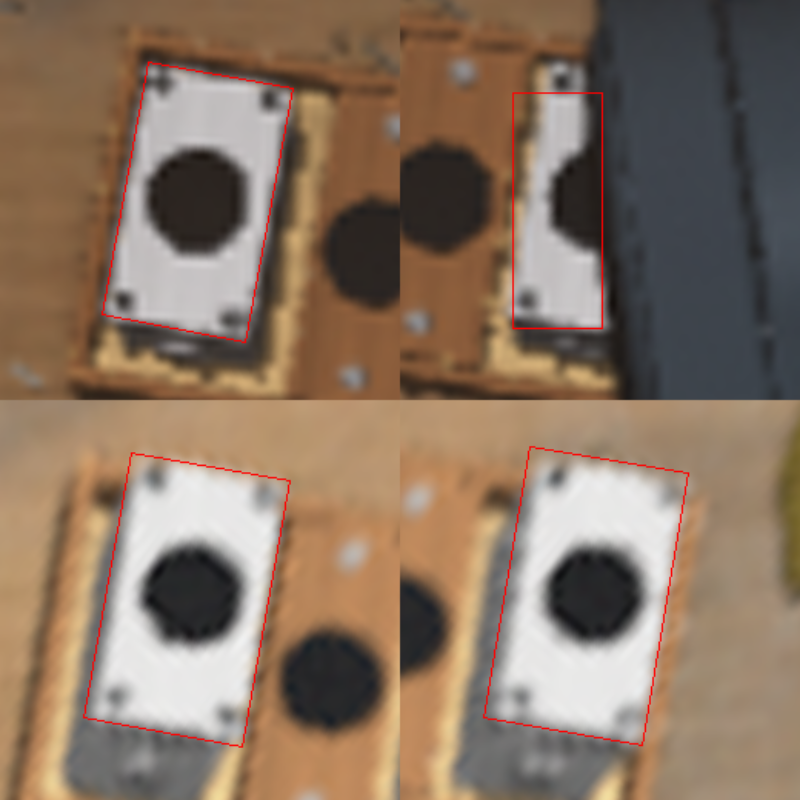

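```bash
python3 - <<'E'
from h import *
s=sense();print(s['time_s'],s['wrist_force']);print(hand_in())
E
```

```text
29.8833 [ 0.70395691 -0.464413   -0.32903373]
the job is handed in; nothing more can be done
None
```

The job is done and handed in at about 29.9 s. I opened the reject box cover to its stop, set the cross-tag housing flat inside and slid the cover shut. The two round-tag housings then went into pockets a and b, one in each.

**Last checks**
- **Tray:** Both housings lie flat, tag up, within about 4 mm of their pocket centres and aligned with the tray to within about 1°. The arm partly hid pocket b in the top view, so the scene camera confirmed that one.
- **Cover:** It stands about 15 mm forward of where it started, flush with the rail fronts. It moved 125 mm from the open stop and met about 13 N at the shut stop.
- **Robot and bystanders:** The gripper is open and touching nothing. The tape measure and spanner looked unmoved in the last pictures. I never went near the sanding block but did not check it specially.

**What disagreed or went wrong**
- **Cover start:** The cover began about 14 mm open, so opening took only about 111 mm. I corrected the box centre to match.
- **Knob slip:** While I opened the cover, the pads slipped a few millimetres on the knob at the stop, with about 20 N.
- **Joint limit:** One move stopped short when joint 6 reached its limit. I changed to the equivalent grasp half a turn round.
- **Networks:** They placed the handle on the cover's cross, so I used my own measurements instead.

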